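# Fold back the draught screen and unload the printed cups

### The arm

A 6-joint arm with a two-finger parallel gripper is mounted at the origin on the work surface. World frame = base frame: x ahead of the robot, y to its left, z up, the work surface at z = 0. Lengths are in m, angles in degrees, forces in N, time in s.
With the tool pointing down it reaches from about 0.3 to 0.75 m from the base axis. Payload 8.5 kg.
Tool frame: the origin (TCP) lies between the finger pads; the fingertips stand 19 mm ahead of it and the grasp point (between the pads) is the TCP; z points along the fingers, y is the line along which they close (so a half turn about z gives the same grasp; the last joint's range is limited). The gripper opens to 85 mm and grips with 20 to 120 N. Pads are 22 mm wide; open, the fingers measure 114 mm over their backs; the gripper's body (76 mm by 85 mm) begins 54 mm behind the grasp point. The pads swing forward as they close: fully open they stand 13 mm farther back than shut.
Start: joints at [-77.252, 21.807, 74.336, -0, 83.858, -12.336], TCP at [0.233, -0.498, 0.25] pointing down, gripper open.
Joint ranges: [-178.18, 178.18], [-50.72, 133.34], [12.68, 142.11], [-81.47, 261.47], [9.98, 163.14], [-165.26, 165.26]. Speed limits (degrees/s): [136.94, 136.94, 180, 180, 180, 180].

### API

Orientations are given as a 3x3 rotation matrix whose columns are the frame's x, y, z axes.
In Python, from rig import env, optics gives the robot as it stands.
- The arm moves only by the tool arm_command, never from a script. Its argument "commands" is one flat list of numbers, 7 for each row, row after row: the closure, from -1 (fully open) to 1 (shut), so that 0 is half open, then the shift along the tool's x, y, z as a fraction of full scale, then the turn, a rotation vector about the tool's x, y, z as a fraction of full scale. A call has 1 to 12 rows; each row is the pose to reach, as a shift and turn from the pose commanded when the call began, along the tool's axes at that moment; what a row does not reach only later rows make up. Full scale, the value 1, is 500 mm for a shift and 120 degrees for a turn. A row lasts 1/12 s, in which the tool goes at most 41.7 mm and 7.16 degrees, less where a joint would pass 70% of its speed; a pose out of reach is approached as far as the arm can. A call with a number of a shift or a turn outside -1 to 1 is refused whole. A call with a gripper value outside its range is refused whole. The fingers move at their own pace and stop on an object; "newtons" is the grip in N (left out, the last holds). Time passes only in rows, so rows that repeat a pose let the fingers close. It gives the time, the measured TCP pose, the force, the opening and the grip force at its end, in the units of the state.
- env.observe(): the state, without advancing time (a new reading comes with each control period).
- optics.get_image(name): name is "side" or "top" or "wrist"; returns a dict with "image" (480x640x3 uint8, red, green, blue), "intrinsics" (3x3 intrinsics, pixels), "origin" and "orientation" of the camera in the world; the wrist camera has in their place "tool_from_camera" (4x4, takes a point from camera to tool coordinates, whose origin is the TCP and whose axes are the flange's). Camera axes: x right, y down, z forward; pixel columns grow to the right and rows downward; lengths in m; the calibration is good to about 2 mm. The wrist camera is an equidistant fisheye: a pixel r from the principal point sees the ray r / f radians off the axis. A picture is of the moment at which its call begins: read the wrist's pose just before it. There is no depth.
- env.close_job(): hands the job in; it is judged then, once.
The state is a dict: "time_s": time; "q": joint angles; "qvel": joint speeds; "joint_efforts": joint torques, N m; "position": TCP position; "tool_rot": TCP orientation; "ft_force": force on the tool from outside, world axes, zero at the start; "wrist_torque": the same for the moment, N m; "grip_width": finger opening in m; "gripper_force": force on a finger pad.
Only numpy, scipy, OpenCV 4.12 (cv2) and the standard library are available. Lean on these libraries where they do the work, as an engineer would, in place of code of your own. Each camera call takes 0.05 s, during which the arm holds its last target. There are 200 camera calls.

### The job

Unload the cooled batch from the print bed. First, leaving the cups on the bed, fold the three-leaf draught screen away one leaf at a time: the free end leaf flat onto the middle leaf, that pair flat onto the first leaf, then swing the whole pack round on its post to its stop. After that take every printed cup off the bed and nest them all, upright one in another, in a single stack standing in the white tray; leave everything else on the bench where it is.

Things in the scene. Friction and masses are not known exactly. Their poses are not given: they have to be found in the camera images.
- station: cooling bed, fixed: gold-brown build sheet 256 x 256 mm, top 46 mm above the table, on an aluminium frame with blue wheels. Origin on the table under the sheet's centre; x points away from the robot at yaw 0. The blue draught screen stands along its -y side on a steel post at x = 140 mm, y = -190 mm, post top 147 mm above the table
- sheet_centre (a point): centre of the build sheet's top face
- leaf1 (a joint): first leaf of the blue draught screen, 103 mm long, hinged on the post. 0: it points along the station's -x; grows as it swings counter-clockwise seen from above (its far end goes towards the station's -y), 1.57 at its stop, pointing along -y, clear of the bed. Stiff friction hinge, about 0.6 N m; stays where it is left
- leaf2 (a joint): second leaf, 98 mm long, hinged on the end of the first. 0: straight on from leaf 1; grows counter-clockwise seen from above, 3.14 at its stop: flat along leaf 1 with an 18 mm spacing of mid-planes (room for leaf 3 in between). Friction about 0.2 N m
- leaf3 (a joint): third (end) leaf, 90 mm long, hinged on the end of the second. 0: straight on from leaf 2; grows the same way, 3.14 at its stop: flat along leaf 2, mid-planes 9 mm apart. Friction about 0.06 N m. All leaves: 6 mm thick, 26 to 135 mm above the table, blue with aluminium rails; each folds when pushed on the face that looks to the bed while the screen stands open
- hinge1 (a point): point on the upright axis of leaf 1's hinge, at the height of the screen's top edge; its x axis points from the leaf's free end to the hinge, and the leaf's mid-plane passes through the axis (y = 0)
- hinge2 (a point): the same for leaf 2, whose mid-plane lies at y = +9 mm of this frame; the axis is 105 mm along leaf 1 from hinge 1
- hinge3 (a point): the same for leaf 3, whose mid-plane lies at y = +4.5 mm of this frame; the axis is 100 mm along leaf 2 from hinge 2
- leaf3_edge (a point): middle of the free upright edge of leaf 3, at the top
- cup1: orange printed cup, open upwards, all alike, three to five present; 64 mm across at the rim, 58 mm high, 45 g; origin at the centre of its underside, z out of the mouth. Lowest 29 mm only 51 mm across; mouth 57 mm inside, with a flat ledge 32 mm above the underside: one cup's foot drops into another's mouth (3 mm clearance all round) and rests on the ledge, so nested origins are 32 mm apart in height
- cup2: orange printed cup, open upwards, all alike, three to five present; 64 mm across at the rim, 58 mm high, 45 g; origin at the centre of its underside, z out of the mouth. Lowest 29 mm only 51 mm across; mouth 57 mm inside, with a flat ledge 32 mm above the underside: one cup's foot drops into another's mouth (3 mm clearance all round) and rests on the ledge, so nested origins are 32 mm apart in height
- cup3: orange printed cup, open upwards, all alike, three to five present; 64 mm across at the rim, 58 mm high, 45 g; origin at the centre of its underside, z out of the mouth. Lowest 29 mm only 51 mm across; mouth 57 mm inside, with a flat ledge 32 mm above the underside: one cup's foot drops into another's mouth (3 mm clearance all round) and rests on the ledge, so nested origins are 32 mm apart in height
- cup4: orange printed cup, open upwards, all alike, three to five present; 64 mm across at the rim, 58 mm high, 45 g; origin at the centre of its underside, z out of the mouth. Lowest 29 mm only 51 mm across; mouth 57 mm inside, with a flat ledge 32 mm above the underside: one cup's foot drops into another's mouth (3 mm clearance all round) and rests on the ledge, so nested origins are 32 mm apart in height
- cup5: orange printed cup, open upwards, all alike, three to five present; 64 mm across at the rim, 58 mm high, 45 g; origin at the centre of its underside, z out of the mouth. Lowest 29 mm only 51 mm across; mouth 57 mm inside, with a flat ledge 32 mm above the underside: one cup's foot drops into another's mouth (3 mm clearance all round) and rests on the ledge, so nested origins are 32 mm apart in height
- tray: white tray for finished parts, 150 x 150 mm, rim 16 mm high, 4 mm walls and floor, fixed; origin on the table under its centre
- tray_centre (a point): centre of the tray's inner floor, 4 mm above the table
- scraper: scraper with a wooden handle, 190 mm long, lying; not to be moved
- glue_stick: white glue stick with a red cap, 30 mm across, 103 mm high, upright; not to be moved
- bracket_print: black slanted print still on its supports, 130 mm long, 110 mm high; not to be moved
- flush_cutters: red-handled flush cutters, 150 mm long, lying; not to be moved
- caliper: steel caliper, 200 mm long, lying; not to be moved
There are look-alikes about, which are no part of the job. What is shaped like the cup3 but blue is not meant.

How it is judged (in metres and radians):
On the way, in this order (a step that is already met when the one before it is completed fails the run):
1. leaf 3 folded flat onto leaf 2, with leaves 1 and 2 still standing open and the cups on the bed (value of joint leaf3 above 2.95 rad and value of joint leaf2 below 1.2 rad and value of joint leaf1 below 0.8 rad and horizontal distance between each of cup1, cup2, cup3, cup4, cup5 and sheet_centre below 0.19 m), for 0.2 s.
2. leaves 2 and 3 folded flat onto leaf 1, the pack not yet swung away, the cups on the bed (value of joint each of leaf3, leaf2 above 2.95 rad and value of joint leaf1 below 1.1 rad and horizontal distance between each of cup1, cup2, cup3, cup4, cup5 and sheet_centre below 0.19 m), for 0.2 s.
3. the folded pack swung round on its post to its stop, the cups still on the bed (value of joint each of leaf3, leaf2 above 2.95 rad and value of joint leaf1 above 1.4 rad and horizontal distance between each of cup1, cup2, cup3, cup4, cup5 and sheet_centre below 0.19 m), for 0.2 s.
At the end, for the whole second after the job is handed in: screen leaves 2 and 3 within 11 degrees of flat, leaf 1 within 10 degrees of its stop; every cup present upright (7 degrees), at rest, within 55 mm of the tray's centre along each side, all in one column, each seated in the mouth of the one below (under 40 mm from cup to cup) (value of joint each of leaf3, leaf2 above 2.95 rad and value of joint leaf1 above 1.4 rad and angle between each of cup1, cup2, cup3, cup4, cup5's own z axis and vertical below 0.12 rad and linear speed of each of cup1, cup2, cup3, cup4, cup5 below 0.02 m/s and z of each of cup1, cup2, cup3, cup4, cup5 in the frame of tray_centre above -0.003 m and x of cup1 in the frame of tray_centre between -0.055 and 0.055 m and y of cup1 in the frame of tray_centre between -0.055 and 0.055 m and (z of cup1 in the frame of tray_centre below 0.005 m or (distance between cup1 and cup2 below 0.04 m and z of cup1 in the frame of cup2 above 0.028 m) or (distance between cup1 and cup3 below 0.04 m and z of cup1 in the frame of cup3 above 0.028 m) or (distance between cup1 and cup4 below 0.04 m and z of cup1 in the frame of cup4 above 0.028 m) or (distance between cup1 and cup5 below 0.04 m and z of cup1 in the frame of cup5 above 0.028 m)) and horizontal distance between cup1 and cup2 below 0.025 m and horizontal distance between each of cup1, cup2 and cup3 below 0.025 m and horizontal distance between each of cup1, cup2, cup3 and cup4 below 0.025 m and horizontal distance between each of cup1, cup2, cup3, cup4 and cup5 below 0.025 m and x of cup2 in the frame of tray_centre between -0.055 and 0.055 m and y of cup2 in the frame of tray_centre between -0.055 and 0.055 m and (z of cup2 in the frame of tray_centre below 0.005 m or (distance between cup2 and cup1 below 0.04 m and z of cup2 in the frame of cup1 above 0.028 m) or (distance between cup2 and cup3 below 0.04 m and z of cup2 in the frame of cup3 above 0.028 m) or (distance between cup2 and cup4 below 0.04 m and z of cup2 in the frame of cup4 above 0.028 m) or (distance between cup2 and cup5 below 0.04 m and z of cup2 in the frame of cup5 above 0.028 m)) and x of cup3 in the frame of tray_centre between -0.055 and 0.055 m and y of cup3 in the frame of tray_centre between -0.055 and 0.055 m and (z of cup3 in the frame of tray_centre below 0.005 m or (distance between cup3 and cup1 below 0.04 m and z of cup3 in the frame of cup1 above 0.028 m) or (distance between cup3 and cup2 below 0.04 m and z of cup3 in the frame of cup2 above 0.028 m) or (distance between cup3 and cup4 below 0.04 m and z of cup3 in the frame of cup4 above 0.028 m) or (distance between cup3 and cup5 below 0.04 m and z of cup3 in the frame of cup5 above 0.028 m)) and x of cup4 in the frame of tray_centre between -0.055 and 0.055 m and y of cup4 in the frame of tray_centre between -0.055 and 0.055 m and (z of cup4 in the frame of tray_centre below 0.005 m or (distance between cup4 and cup1 below 0.04 m and z of cup4 in the frame of cup1 above 0.028 m) or (distance between cup4 and cup2 below 0.04 m and z of cup4 in the frame of cup2 above 0.028 m) or (distance between cup4 and cup3 below 0.04 m and z of cup4 in the frame of cup3 above 0.028 m) or (distance between cup4 and cup5 below 0.04 m and z of cup4 in the frame of cup5 above 0.028 m)) and x of cup5 in the frame of tray_centre between -0.055 and 0.055 m and y of cup5 in the frame of tray_centre between -0.055 and 0.055 m and (z of cup5 in the frame of tray_centre below 0.005 m or (distance between cup5 and cup1 below 0.04 m and z of cup5 in the frame of cup1 above 0.028 m) or (distance between cup5 and cup2 below 0.04 m and z of cup5 in the frame of cup2 above 0.028 m) or (distance between cup5 and cup3 below 0.04 m and z of cup5 in the frame of cup3 above 0.028 m) or (distance between cup5 and cup4 below 0.04 m and z of cup5 in the frame of cup4 above 0.028 m))); the robot touches nothing.
It fails at once if a bystander (scraper, glue stick, black print, cutters, caliper) is pushed more than 30 mm or knocked over (distance of any of scraper, glue_stick, bracket_print, flush_cutters, caliper from where it was at the start of the episode above 0.03 m or angle between any of glue_stick, bracket_print's own z axis and vertical above 0.6 rad).
Of cup1, cup2, cup3, cup4, cup5 only 3 to 5 are there at a start; the rules pass over those that are not, and their reading is None.
At some moment in a run one of cup1, cup2, cup3, cup4, cup5 may be knocked a few centimetres aside while the robot is not near it.
It also fails if it takes over 210 s, if anything falls off the work surface, if the arm or the gripper's body presses on something with over 40 N, if the wrist force passes 120 N, or if a joint passes its speed limit or range.

## Working session

There is one attempt and no reset: what is moved stays moved. The work goes in short steps, Python scripts to look and compute and a tool call to move; the robot and the scene stay as the last step left them, time stands still between calls to the robot, and variables do not carry over. Pictures are saved under pics/ and viewed, at most 14 in all, crops included, and the job is handed in when it is done.

Besides the shell and the picture viewer there is one more tool, called after "Call:" as name(argument=value, ...) on one line, values as JSON. arm_command: Moves the arm, as the interface text tells. Shift numbers are shares of 500 mm and turn numbers shares of 120 degrees, none past 1 either way. Its arguments: {"type":"object","properties":{"commands":{"type":"array","items":{"type":"number"}},"newtons":{"type":"number"}},"required":["commands"]}

```bash
ls; mkdir -p pics; python3 - <<'E'
from rig import env, optics
import cv2,numpy as np
s=env.observe();print(s['time_s'],s['position'],s['tool_rot'],s['grip_width'])
for n in ['top','side']:
    d=optics.get_image(n);cv2.imwrite(f'pics/{n}0.png',d['image'][:,:,::-1])
    print(n,d['intrinsics'],d['origin'],d['orientation'])
E
```

```text
pics
0.0 [ 0.23310855 -0.49786013  0.24968364] [[ 9.05689117e-01  4.23942334e-01 -3.48449223e-04]
 [ 4.23942365e-01 -9.05687975e-01  1.47054170e-03]
 [ 3.07838611e-04 -1.47957600e-03 -9.99998858e-01]] 0.08544828092511349
top [[470.16429369   0.         315.92483704]
 [  0.         470.16429369 239.83214761]
 [  0.           0.           1.        ]] [ 0.39517129 -0.05167315  1.39660004] [[ 0.01140459 -0.9940872   0.10798416]
 [-0.99962269 -0.01403302 -0.02361235]
 [ 0.02498808 -0.10767413 -0.99387216]]
side [[605.15368031   0.         320.2252427 ]
 [  0.         605.15368031 241.13198154]
 [  0.           0.           1.        ]] [0.30660116 0.9857018  0.748395  ] [[-0.97494425 -0.13062193  0.18006003]
 [-0.22146872  0.49404247 -0.84075778]
 [ 0.0208641  -0.85956963 -0.51059253]]
```

View pics/top0.png

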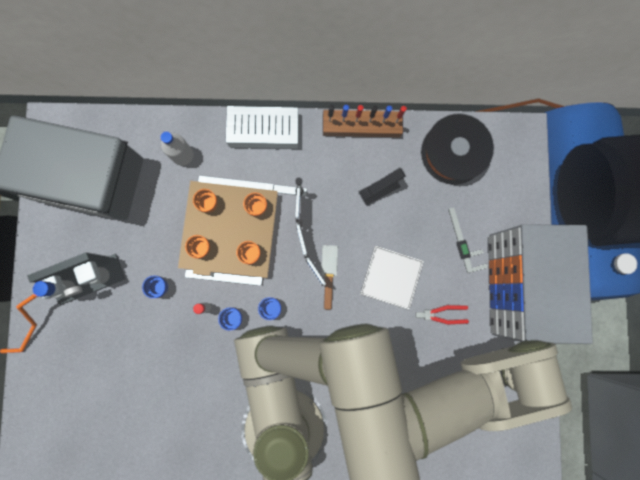

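View pics/side0.png

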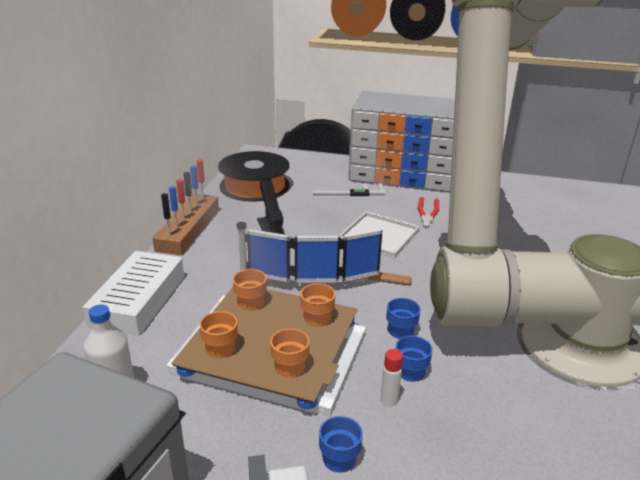

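The top view shows four orange cups on the bed at (206,201), (256,206), (199,247) and (249,253). The look-alikes are blue cups at (155,287), (232,318) and (270,309), the drawer fronts at (507,270), and the spool at (457,150). The screen runs from its post at (298,183) to its free end near (326,285), the tray is at (392,277), and the scraper at (329,275) lies close to leaf 3. I choose the four orange cups and will check them in a close crop.

```bash
cat > h.py <<'E'
from rig import env, optics
import cv2,numpy as np
def shot(n):
    s=env.observe(); d=optics.get_image(n); d['s']=s; return d
def w(d,u,v,z):
    K=d['intrinsics'];r=np.array(d['orientation'])@np.linalg.inv(K)@[u,v,1];o=np.array(d['origin'])
    return o+r*(z-o[2])/r[2]
def pr(d,p):
    c=np.array(d['orientation']).T@(np.array(p)-d['origin']);q=d['intrinsics']@c;return q[:2]/q[2]
def crop(d,u0,v0,u1,v1,k,name):
    im=d['image'][v0:v1,u0:u1,::-1];cv2.imwrite('pics/'+name,cv2.resize(im,None,fx=k,fy=k,interpolation=cv2.INTER_CUBIC))
def cups(d,z):
    hsv=cv2.cvtColor(d['image'],cv2.COLOR_RGB2HSV)
    m=cv2.inRange(hsv,(5,170,120),(15,255,255))
    return m
E
python3 - <<'E'
from h import *
d=shot('top');crop(d,170,160,430,320,3,'c1.png')
for u,v in[(206,201),(256,206),(199,247),(249,253)]:print(w(d,u,v,.09).round(3))
E
```

```text
[0.642 0.227 0.09 ]
[0.63  0.087 0.09 ]
[0.513 0.242 0.09 ]
[0.498 0.103 0.09 ]
```

View pics/c1.png

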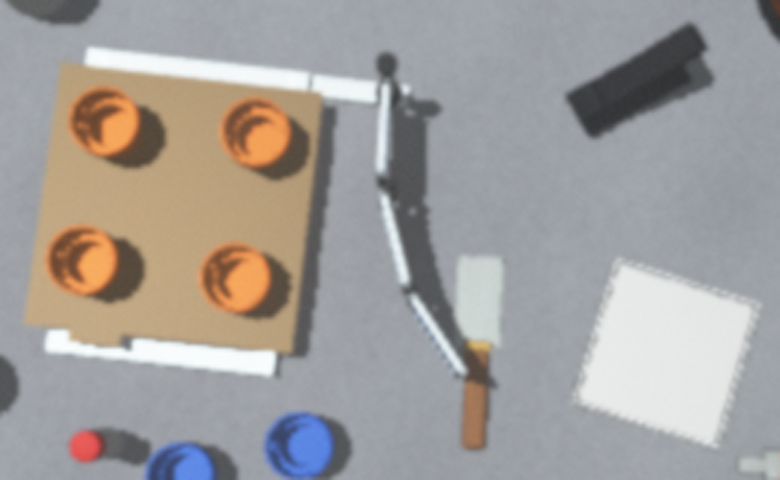

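```bash
python3 - <<'E'
from h import *
d=shot('top')
f=lambda c,z:w(d,170+(c[0]+.5)/3-.5,160+(c[1]+.5)/3-.5,z)
C=[f(c,.046) for c in[(62,65),(323,95),(293,353),(25,323)]]
for c in C:print(c.round(3))
print('edges',[round(float(np.linalg.norm(C[i]-C[i-1])),3) for i in range(4)])
o=sum(C)/4;X=C[0]+C[1]-C[2]-C[3];yaw=np.arctan2(X[1],X[0]);Y=C[0]+C[3]-C[1]-C[2];print(o,np.degrees(yaw),np.degrees(np.arctan2(-Y[0],Y[1])))
R=lambda a:np.array([[np.cos(a),-np.sin(a)],[np.sin(a),np.cos(a)]])
print('post pred',o[:2]+R(yaw)@[.14,-.19],'seen',f((387,62),.147))
P=[f(c,.135)[:2] for c in[(386,85),(383,178),(408,287),(465,373)]]
print(np.round(P,3))
for a,b in zip(P,P[1:]):v=b-a;print(np.linalg.norm(v),np.degrees(np.arctan2(*v[::-1]))-np.degrees(yaw)+180)
T=[f(c,.016)[:2] for c in[(618,258),(760,304),(716,447),(574,401)]];print('tray',sum(T)/4,[np.linalg.norm(T[i]-T[i-1]) for i in range(4)],np.round(T,3))
for c in[(105,122),(257,133),(83,260),(237,278)]:print('cup',f(c,.104).round(3))
d=optics.get_image('wrist');print(d['intrinsics'],d['tool_from_camera'])
E
```

```text
[0.708 0.284 0.046]
[0.683 0.03  0.046]
[0.432 0.054 0.046]
[0.457 0.309 0.046]
edges [0.252, 0.255, 0.252, 0.256]
[0.57005557 0.1692005  0.046     ] -5.519257895714092 -5.700015320453692
post pred [ 0.69113226 -0.03338389] seen [ 0.69238428 -0.03275225  0.147     ]
[[ 0.674 -0.032]
 [ 0.588 -0.031]
 [ 0.49  -0.055]
 [ 0.414 -0.106]]
0.08557432983904335 364.5899150861563
0.1012536659884741 19.192817107015713
0.09211806564324036 39.769410689941765
tray [ 0.43831138 -0.30962772] [np.float64(0.1472247911730283), np.float64(0.14695965361917834), np.float64(0.14708502496226594), np.float64(0.14524867304595143)] [[ 0.53  -0.262]
 [ 0.487 -0.402]
 [ 0.347 -0.357]
 [ 0.39  -0.218]]
cup [0.641 0.228 0.104]
cup [0.633 0.087 0.104]
cup [0.513 0.243 0.104]
cup [0.498 0.102 0.104]
[[371.64829954   0.         326.73391434]
 [  0.         371.64829954 238.59673166]
 [  0.           0.           1.        ]] [[ 1.20488557e-03 -9.49983114e-01 -3.12298946e-01  8.05053584e-02]
 [ 9.99999266e-01  1.10459578e-03  4.98039932e-04 -2.57957130e-04]
 [-1.28165428e-04 -3.12299317e-01  9.49983747e-01 -1.24302372e-01]
 [ 0.00000000e+00  0.00000000e+00  0.00000000e+00  1.00000000e+00]]
```

```bash
cat > plan.py <<'E'
import numpy as np
def contact(H,ang,r,off,clear=0,hx=.011,hy=.0145):
    a=np.radians(ang);u=np.array([np.cos(a),np.sin(a)]);n=np.array([u[1],-u[0]])  # n = pushed face normal
    return H+u*r+n*(off+clear+hx*abs(n[0])+hy*abs(n[1]))
def rows(p0,pts,start_z=None):
    for p in pts:
        d=np.array(p)-p0;print((d/.5*[1,-1]).round(3), np.round(p,3))
E
python3 - <<'E'
from plan import *
H=np.array([.489,-.059])
s=contact(H,214.2,.078,.0075,.018);print('start',s)
rows(s,[contact(H,a,.078,.0075) for a in np.arange(214.2,214.2+165,7)])
f=contact(H,373.7,.078,.0075);print(f,contact(H,373.7,.078,.0075,-.006))
p0=np.array([.2331,-.4979,.2497]);R=np.array([[.9057,.4239,0],[.4239,-.9057,0],[0,0,-1]])
for t in [[*s,.25],[*s,.108]]:print(R.T@(np.array(t)-p0)/.5)
E
```

```text
start [ 0.39993839 -0.06671928]
[0.02 0.03] [ 0.41  -0.082]
[0.027 0.049] [ 0.413 -0.091]
[0.036 0.067] [ 0.418 -0.1  ]
[0.048 0.084] [ 0.424 -0.109]
[0.063 0.1  ] [ 0.431 -0.117]
[0.08  0.114] [ 0.44  -0.124]
[0.099 0.126] [ 0.449 -0.13 ]
[0.12  0.135] [ 0.46  -0.134]
[0.142 0.141] [ 0.471 -0.137]
[0.158 0.144] [ 0.479 -0.139]
[0.174 0.146] [ 0.487 -0.14 ]
[0.192 0.147] [ 0.496 -0.14 ]
[0.209 0.145] [ 0.505 -0.139]
[0.227 0.141] [ 0.514 -0.137]
[0.245 0.134] [ 0.523 -0.134]
[0.263 0.125] [ 0.531 -0.129]
[0.279 0.114] [ 0.54  -0.124]
[0.294 0.1  ] [ 0.547 -0.117]
[0.308 0.084] [ 0.554 -0.109]
[0.32  0.066] [ 0.56 -0.1 ]
[0.329 0.046] [ 0.564 -0.09 ]
[0.335 0.026] [ 0.567 -0.08 ]
[0.339 0.009] [ 0.57  -0.071]
[ 0.341 -0.009] [ 0.571 -0.062]
[ 0.57051058 -0.064031  ] [ 0.56908955 -0.05820171]
[ 6.67766086e-01 -6.39595174e-01 -6.00000000e-04]
[ 0.66776609 -0.63959517  0.2834    ]
```

Call:
arm_command(commands=[1,0.668,-0.64,0,0,0,0.209,1,0.668,-0.64,0,0,0,0.209,1,0.668,-0.64,0,0,0,0.209,1,0.668,-0.64,0,0,0,0.209,1,0.668,-0.64,0,0,0,0.209,1,0.668,-0.64,0,0,0,0.209,1,0.668,-0.64,0,0,0,0.209,1,0.668,-0.64,0,0,0,0.209,1,0.668,-0.64,0,0,0,0.209,1,0.668,-0.64,0,0,0,0.209,1,0.668,-0.64,0,0,0,0.209,1,0.668,-0.64,0,0,0,0.209])

```text
time_s: 1.25
position: [0.4008, -0.0614, 0.2505]
tool_rot: [[1.0, 0.006, 0.001], [0.006, -1.0, 0.001], [0.001, -0.001, -1.0]]
ft_force: [0.4, -0.7, 0.5]
grip_width: 0.0002
gripper_force: 0.0
```

Call:
arm_command(commands=[1,0,0,0.1,0,0,0,1,0,0,0.2,0,0,0,1,0,0,0.284,0,0,0,1,0,0,0.284,0,0,0,1,0,0,0.284,0,0,0,1,0,0,0.284,0,0,0])

```text
time_s: 1.75
position: [0.4001, -0.0669, 0.1084]
tool_rot: [[1.0, -0.0, -0.001], [-0.0, -1.0, 0.001], [-0.001, -0.001, -1.0]]
ft_force: [0.1, 0.7, 0.8]
grip_width: -0.0003
gripper_force: 0.0
```

```bash
python3 - <<'E'
from h import *
d=shot('wrist');print(d['s']['position'],d['s']['ft_force']);cv2.imwrite('pics/w1.png',d['image'][:,:,::-1])
E
```

```text
[ 0.40005625 -0.06688047  0.10840206] [0.07898672 0.69934452 0.7811146 ]
```

View pics/w1.png

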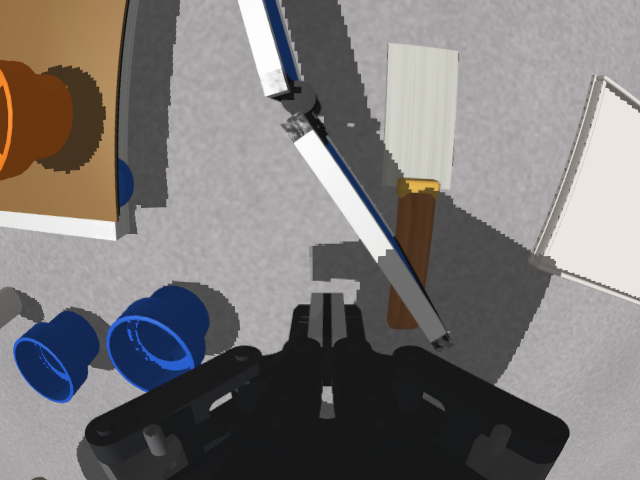

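The fingertips at (327,297) stand on the bed side of leaf 3, which runs from (300,100) to (440,340). The scraper lies below and beyond it. I start the push.

Call:
arm_command(commands=[1,0.01,0.015,0,0,0,0,1,0.027,0.049,0,0,0,0,1,0.036,0.067,0,0,0,0,1,0.048,0.084,0,0,0,0,1,0.063,0.1,0,0,0,0,1,0.08,0.114,0,0,0,0,1,0.099,0.126,0,0,0,0,1,0.12,0.135,0,0,0,0,1,0.142,0.141,0,0,0,0,1,0.158,0.144,0,0,0,0,1,0.174,0.146,0,0,0,0,1,0.192,0.147,0,0,0,0])

```text
time_s: 2.8
position: [0.4966, -0.1404, 0.1086]
tool_rot: [[1.0, -0.0, -0.0], [-0.0, -1.0, -0.0], [-0.0, 0.0, -1.0]]
ft_force: [-3.7, -0.6, 6.4]
grip_width: 0.0001
gripper_force: 1.7
```

```bash
python3 - <<'E'
from h import *
d=shot('wrist');print(d['s']['position'],d['s']['ft_force']);cv2.imwrite('pics/w2.png',d['image'][:,:,::-1])
E
```

```text
[ 0.49656242 -0.14039159  0.10859739] [-3.66229116 -0.61493475  6.42159467]
```

View pics/w2.png

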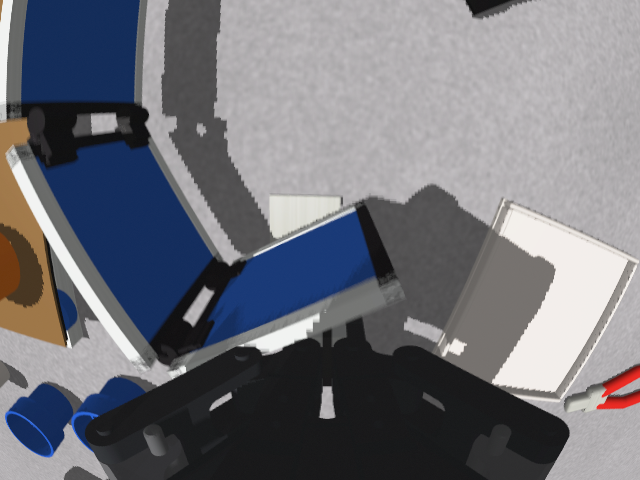

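Call:
arm_command(commands=[1,0.017,-0.002,-0.012,0,0,0,1,0.035,-0.006,-0.012,0,0,0,1,0.053,-0.013,-0.012,0,0,0,1,0.071,-0.022,-0.012,0,0,0,1,0.087,-0.033,-0.012,0,0,0,1,0.102,-0.047,-0.012,0,0,0,1,0.116,-0.063,-0.012,0,0,0,1,0.128,-0.081,-0.012,0,0,0,1,0.137,-0.101,-0.012,0,0,0])

```text
time_s: 3.6
position: [0.5653, -0.0888, 0.1142]
tool_rot: [[1.0, 0.0, 0.001], [0.0, -1.0, -0.0], [0.001, 0.0, -1.0]]
ft_force: [-1.9, -2.7, 2.9]
grip_width: -0.0001
gripper_force: 1.5
```

```bash
python3 - <<'E'
from h import *
d=shot('top');print(d['s']['position'],d['s']['ft_force']);crop(d,170,160,430,320,3,'c2.png')
E
```

```text
[ 0.56534437 -0.08878736  0.11424142] [-1.88705676 -2.65182258  2.91942575]
```

View pics/c2.png

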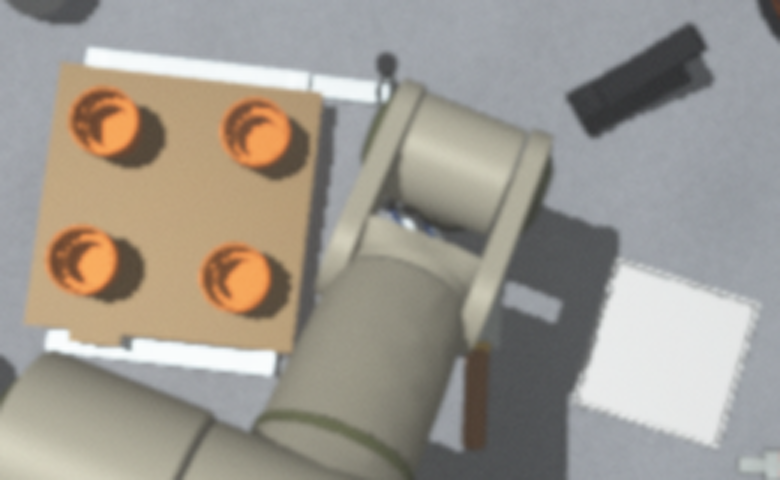

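The arm hides the screen in this view and the cups have not moved. I finish the fold and watch the force.

Call:
arm_command(commands=[1,0.006,-0.02,0,0,0,0,1,0.01,-0.037,0,0,0,0,1,0.012,-0.052,0,0,0,0,1,0.012,-0.058,0,0,0,0,1,0.012,-0.062,0,0,0,0,1,0.012,-0.062,0,0,0,0,1,0.012,-0.062,0,0,0,0])

```text
time_s: 4.23
position: [0.5708, -0.0595, 0.115]
tool_rot: [[1.0, -0.0, 0.002], [-0.0, -1.0, -0.002], [0.002, 0.002, -1.0]]
ft_force: [-0.8, -8.0, 6.1]
grip_width: -0.0002
gripper_force: 7.8
```

```bash
python3 - <<'E'
from h import *
d=shot('wrist');print(d['s']['position'],d['s']['ft_force']);cv2.imwrite('pics/w3.png',d['image'][:,:,::-1])
E
```

```text
[ 0.5708447  -0.05947278  0.11503577] [-0.79474209 -7.97208961  6.06209111]
```

View pics/w3.png

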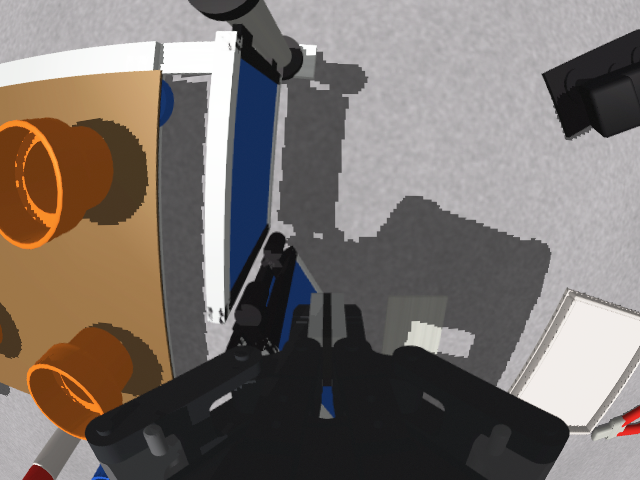

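Pressed with 8 N, so it is at its stop. I back off, rise and cross to the bed side for a look.

Call:
arm_command(commands=[1,0,0.04,0,0,0,0,1,0,0.06,0,0,0,0,1,0,0.06,-0.08,0,0,0,1,0,0.06,-0.16,0,0,0,1,0,0.06,-0.2,0,0,0,1,-0.08,-0.02,-0.2,0,0,0,1,-0.16,-0.091,-0.2,0,0,0,1,-0.16,-0.091,-0.2,0,0,0,1,-0.16,-0.091,-0.2,0,0,0])

```text
time_s: 5.03
position: [0.4868, -0.0098, 0.2144]
tool_rot: [[1.0, 0.002, -0.002], [0.002, -1.0, 0.002], [-0.002, -0.002, -1.0]]
ft_force: [1.0, -0.7, 0.7]
grip_width: -0.0002
gripper_force: 0.0
```

```bash
cat >> h.py <<'E'
def wr(d,u,v,z):
    K=d['intrinsics'];a=np.array([u-K[0,2],v-K[1,2]])/K[0,0];t=np.hypot(*a)
    c=np.array([*(a/t*np.sin(t)),np.cos(t)]);T=np.array(d['tool_from_camera']);R=np.array(d['s']['tool_rot'])
    o=np.array(d['s']['position'])+R@T[:3,3];r=R@T[:3,:3]@c
    return o+r*(z-o[2])/r[2]
E
python3 - <<'E'
from h import *
d=shot('wrist');print(d['s']['position'],d['s']['ft_force']);cv2.imwrite('pics/w4.png',d['image'][:,:,::-1])
E
```

```text
[ 0.48677357 -0.00980918  0.21435853] [ 1.04717491 -0.68062359  0.74867724]
```

View pics/w4.png

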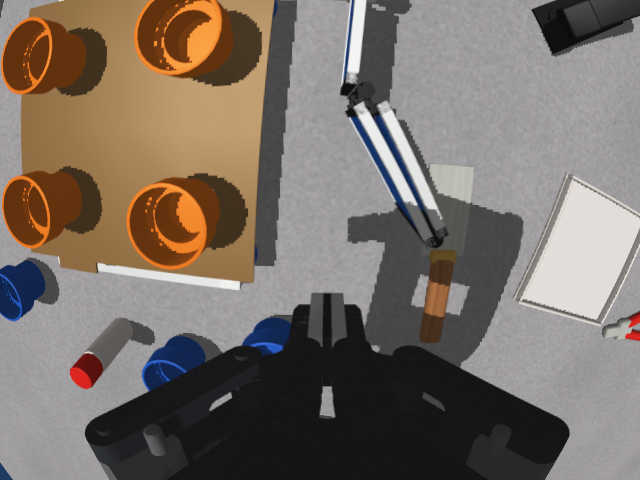

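Leaf 3, (385,107)-(440,232), lies along leaf 2, (352,110)-(425,240). Leaf 2 has swung out somewhat. The hinges are at (363,91) and (433,242), and the cups are still on the bed.

```bash
python3 - <<'E'
from h import *
d=optics.get_image('wrist');d['s']=env.observe();print(d['s']['position'])
cv2.imwrite('pics/w5.png',cv2.resize(d['image'][60:270,300:500,::-1],None,fx=3.8,fy=2.8,interpolation=cv2.INTER_CUBIC))
E
```

```text
[ 0.49012476 -0.01249199  0.21451659]
```

View pics/w5.png

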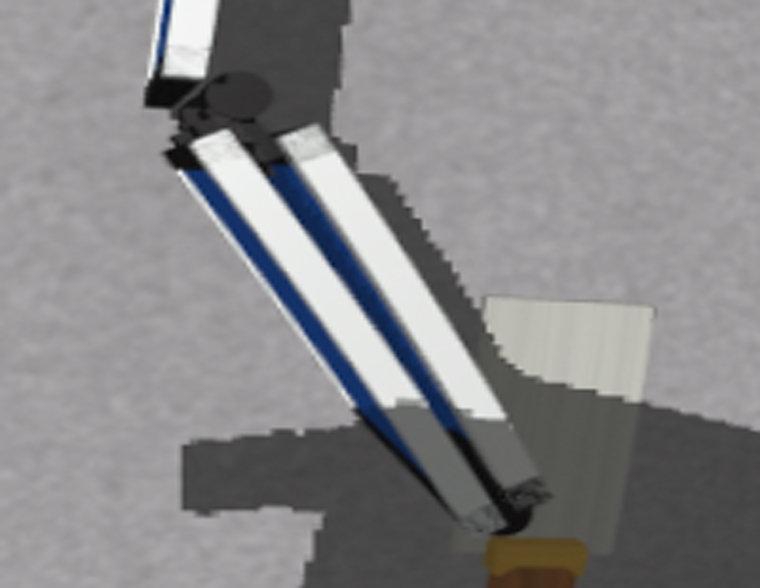

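```bash
python3 - <<'E'
from h import *
from plan import *
d=optics.get_image('wrist');d['s']=env.observe()
f=lambda X,Y:wr(d,300+X/3.8,60+Y/2.8,.135)[:2]
A=lambda p,q:np.degrees(np.arctan2(*(q-p)[::-1]))%360
l2=f(220,140),f(485,520);l3=f(305,140),f(527,480);H=f(240,95)
print('hinge2',H,'leaf1 end',f(185,75),'l2',A(*l2),np.linalg.norm(l2[1]-l2[0]),'l3',A(*l3),l2,l3)
a0=A(*l2);H=(H+[.587,-.040])/2
cur=np.array([.490,-.0135]);s=contact(H,a0,.088,.012,.018);print('start',s,(s-cur)/.5*[1,-1],a0)
rows(s,[contact(H,a,.088,.012) for a in np.arange(a0,360,6)])
rows(s,[contact(H,a,.088,.012) for a in (355,359)])
E
```

```text
hinge2 [ 0.58610702 -0.03231502] leaf1 end [ 0.58988419 -0.02449729] l2 209.30390901938333 0.08865082473620353 l3 208.5041721062864 (array([ 0.57718394, -0.02953764]), array([ 0.49987724, -0.07292707])) (array([ 0.57751821, -0.04171186]), array([ 0.5088055, -0.0790263]))
start [ 0.48630725 -0.03734593] [-0.0073855   0.04769186] 209.30390901938333
[0.018 0.031] [ 0.495 -0.053]
[0.022 0.05 ] [ 0.497 -0.062]
[0.028 0.068] [ 0.501 -0.072]
[0.037 0.086] [ 0.505 -0.081]
[0.048 0.104] [ 0.51  -0.089]
[0.061 0.119] [ 0.517 -0.097]
[0.076 0.134] [ 0.524 -0.104]
[0.093 0.147] [ 0.533 -0.111]
[0.111 0.158] [ 0.542 -0.116]
[0.131 0.167] [ 0.552 -0.121]
[0.152 0.173] [ 0.562 -0.124]
[0.168 0.177] [ 0.57  -0.126]
[0.185 0.18 ] [ 0.579 -0.127]
[0.202 0.182] [ 0.587 -0.128]
[0.219 0.181] [ 0.596 -0.128]
[0.237 0.179] [ 0.605 -0.127]
[0.254 0.175] [ 0.613 -0.125]
[0.272 0.169] [ 0.622 -0.122]
[0.289 0.161] [ 0.631 -0.118]
[0.306 0.151] [ 0.639 -0.113]
[0.321 0.139] [ 0.647 -0.107]
[0.336 0.125] [ 0.654 -0.1  ]
[0.348 0.109] [ 0.661 -0.092]
[0.36  0.092] [ 0.666 -0.083]
[0.369 0.073] [ 0.671 -0.074]
[0.376 0.053] [ 0.674 -0.064]
[0.371 0.068] [ 0.672 -0.071]
[0.376 0.054] [ 0.674 -0.064]
```

Call:
arm_command(commands=[1,-0.007,0.039,0,0,0,0,1,-0.007,0.039,0.08,0,0,0,1,-0.007,0.039,0.16,0,0,0,1,-0.007,0.039,0.2,0,0,0,1,-0.007,0.039,0.2,0,0,0,1,-0.007,0.039,0.2,0,0,0])

```text
time_s: 5.68
position: [0.4876, -0.0333, 0.1139]
tool_rot: [[1.0, -0.001, -0.002], [-0.001, -1.0, 0.001], [-0.002, -0.001, -1.0]]
ft_force: [-0.2, 0.2, 0.6]
grip_width: -0.0001
gripper_force: 0.0
```

Call:
arm_command(commands=[1,0.009,0.015,0,0,0,0,1,0.022,0.05,0,0,0,0,1,0.028,0.068,0,0,0,0,1,0.037,0.086,0,0,0,0,1,0.048,0.104,0,0,0,0,1,0.061,0.119,0,0,0,0,1,0.076,0.134,0,0,0,0,1,0.093,0.147,0,0,0,0,1,0.111,0.158,0,0,0,0,1,0.131,0.167,0,0,0,0,1,0.152,0.173,0,0,0,0,1,0.168,0.177,0,0,0,0])

```text
time_s: 6.68
position: [0.5719, -0.1218, 0.1148]
tool_rot: [[1.0, 0.0, 0.0], [0.0, -1.0, -0.0], [0.0, 0.0, -1.0]]
ft_force: [-3.8, 3.4, 5.5]
grip_width: 0.0001
gripper_force: 1.1
```

Call:
arm_command(commands=[1,0.017,0.003,0,0,0,0,1,0.034,0.005,0,0,0,0,1,0.051,0.004,0,0,0,0,1,0.069,0.002,0,0,0,0,1,0.086,-0.002,0,0,0,0,1,0.104,-0.008,0,0,0,0,1,0.121,-0.016,0,0,0,0,1,0.138,-0.026,0,0,0,0,1,0.153,-0.038,0,0,0,0,1,0.168,-0.052,0,0,0,0,1,0.18,-0.068,0,0,0,0])

```text
time_s: 7.6
position: [0.6618, -0.0869, 0.1144]
tool_rot: [[1.0, -0.0, 0.0], [-0.0, -1.0, -0.0], [0.0, 0.0, -1.0]]
ft_force: [-3.7, -2.7, 4.0]
grip_width: -0.0004
gripper_force: 2.3
```

Call:
arm_command(commands=[1,0.012,-0.018,0,0,0,0,1,0.018,-0.034,0,0,0,0,1,0.021,-0.044,0,0,0,0,1,0.022,-0.05,0,0,0,0,1,0.022,-0.054,0,0,0,0,1,0.022,-0.054,0,0,0,0,1,0.022,-0.054,0,0,0,0])

```text
time_s: 8.18
position: [0.6723, -0.066, 0.1157]
tool_rot: [[1.0, -0.003, 0.002], [-0.003, -1.0, -0.01], [0.002, 0.01, -1.0]]
ft_force: [-7.5, -27.9, 8.2]
grip_width: 0.0001
gripper_force: 24.7
```

Call:
arm_command(commands=[1,0,0.03,0,0,0,0,1,0,0.06,0,0,0,0,1,0,0.06,-0.08,0,0,0,1,0,0.06,-0.16,0,0,0,1,0,0.06,-0.2,0,0,0,1,-0.07,-0.02,-0.2,0,0,0,1,-0.132,-0.1,-0.2,0,0,0,1,-0.232,-0.134,-0.2,0,0,0,1,-0.232,-0.134,-0.2,0,0,0,1,-0.232,-0.134,-0.2,0,0,0])

```text
time_s: 9.02
position: [0.552, 0.0101, 0.2144]
tool_rot: [[1.0, 0.003, -0.002], [0.003, -1.0, 0.002], [-0.002, -0.002, -1.0]]
ft_force: [1.2, 1.5, 1.2]
grip_width: 0.0002
gripper_force: 0.0
```

```bash
python3 - <<'E'
from h import *
from plan import *
d=shot('wrist');print(d['s']['position'],d['s']['ft_force']);cv2.imwrite('pics/w6.png',cv2.resize(d['image'][0:300,200:600,::-1],None,fx=2,fy=2,interpolation=cv2.INTER_CUBIC))
H=np.array([.692,-.033]);s=contact(H,174.4,.085,.003,.012);print('start',s)
rows(s,[contact(H,a,.085,.003) for a in np.arange(174.4,266,6)]);print(contact(H,264.4,.085,.003))
E
```

```text
[0.55198192 0.01009068 0.21443255] [1.18012445 1.52214801 1.15321345]
start [0.61038236 0.00565317]
[-0.002  0.024] [ 0.609 -0.006]
[-0.007  0.043] [ 0.607 -0.016]
[-0.01   0.059] [ 0.605 -0.024]
[-0.011  0.076] [ 0.605 -0.032]
[-0.011  0.093] [ 0.605 -0.041]
[-0.009  0.11 ] [ 0.606 -0.049]
[-0.005  0.127] [ 0.608 -0.058]
[0.001 0.144] [ 0.611 -0.066]
[0.009 0.161] [ 0.615 -0.075]
[0.019 0.177] [ 0.62  -0.083]
[0.031 0.192] [ 0.626 -0.09 ]
[0.045 0.206] [ 0.633 -0.097]
[0.061 0.218] [ 0.641 -0.103]
[0.078 0.229] [ 0.649 -0.109]
[0.096 0.237] [ 0.659 -0.113]
[0.116 0.243] [ 0.668 -0.116]
[ 0.66841632 -0.11609522]
```

View pics/w6.png

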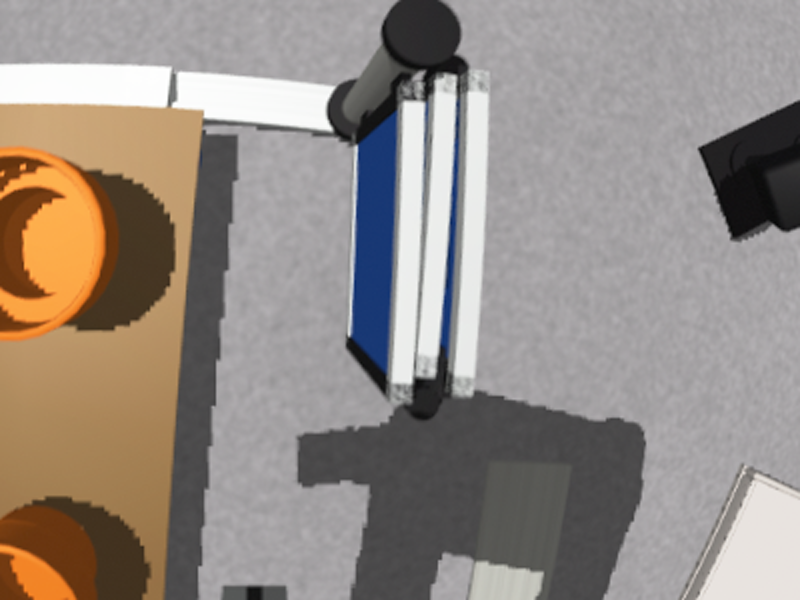

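The three leaves lie flat together, seen as three parallel rails from (411,90) to (400,400) in the crop. Next I swing the pack.

Call:
arm_command(commands=[1,0.06,0,0,0,0,0,1,0.11,0,0,0,0,0,1,0.11,0,0.08,0,0,0,1,0.11,0,0.16,0,0,0,1,0.11,0,0.2,0,0,0,1,0.11,0,0.2,0,0,0,1,0.11,0,0.2,0,0,0])

```text
time_s: 9.65
position: [0.6118, 0.0065, 0.1137]
tool_rot: [[1.0, -0.0, -0.001], [-0.0, -1.0, 0.0], [-0.001, -0.0, -1.0]]
ft_force: [0.4, 0.0, -0.7]
grip_width: -0.0002
gripper_force: 0.0
```

Call:
arm_command(commands=[1,-0.002,0.012,0,0,0,0,1,-0.002,0.024,0,0,0,0,1,-0.007,0.043,0,0,0,0,1,-0.01,0.059,0,0,0,0,1,-0.011,0.076,0,0,0,0,1,-0.011,0.093,0,0,0,0,1,-0.009,0.11,0,0,0,0,1,-0.005,0.127,0,0,0,0,1,0.001,0.144,0,0,0,0,1,0.009,0.161,0,0,0,0])

```text
time_s: 10.48
position: [0.6159, -0.0732, 0.1158]
tool_rot: [[1.0, 0.0, 0.003], [0.0, -1.0, 0.003], [0.003, -0.003, -1.0]]
ft_force: [0.7, 10.1, 2.7]
grip_width: -0.0002
gripper_force: 5.0
```

Call:
arm_command(commands=[1,0.01,0.016,0,0,0,0,1,0.022,0.031,0,0,0,0,1,0.036,0.045,0,0,0,0,1,0.052,0.057,0,0,0,0,1,0.069,0.068,0,0,0,0,1,0.087,0.076,0,0,0,0,1,0.1,0.08,0,0,0,0,1,0.107,0.082,0,0,0,0,1,0.113,0.083,0,0,0,0,1,0.113,0.083,0,0,0,0,1,0.113,0.083,0,0,0,0])

```text
time_s: 11.4
position: [0.668, -0.1145, 0.1151]
tool_rot: [[1.0, 0.0, -0.01], [0.0, -1.0, 0.003], [-0.01, -0.003, -1.0]]
ft_force: [-22.6, 7.2, 9.2]
grip_width: -0.0
gripper_force: 12.6
```

Call:
arm_command(commands=[1,-0.04,0,0,0,0,0,1,-0.06,0,0,0,0,0,1,-0.06,0,-0.08,0,0,0,-1,-0.06,0,-0.16,0,0,0,-1,-0.06,0,-0.2,0,0,0,-1,-0.302,-0.432,-0.372,0,0,0,-1,-0.302,-0.432,-0.372,0,0,0,-1,-0.302,-0.432,-0.372,0,0,0,-1,-0.302,-0.432,-0.372,0,0,0,-1,-0.302,-0.432,-0.372,0,0,0,-1,-0.302,-0.432,-0.372,0,0,0,-1,-0.302,-0.432,-0.372,0,0,0])

```text
time_s: 12.4
position: [0.5188, 0.1037, 0.304]
tool_rot: [[1.0, 0.003, 0.005], [0.003, -1.0, 0.001], [0.005, -0.001, -1.0]]
ft_force: [0.5, 0.3, 0.6]
grip_width: 0.0853
gripper_force: 0.0
```

Call:
arm_command(commands=[-1,0,0,0,0,0,0,-1,0,0,0,0,0,0,-1,0,0,0,0,0,0])

```text
time_s: 12.65
position: [0.5214, 0.0995, 0.3]
tool_rot: [[1.0, -0.001, -0.0], [-0.001, -1.0, -0.0], [-0.0, 0.0, -1.0]]
ft_force: [-0.6, 0.1, -0.6]
grip_width: 0.0852
gripper_force: 0.0
```

```bash
python3 - <<'E'
from h import *
d=shot('wrist');print(d['s']['position'],d['s']['grip_width']);cv2.imwrite('pics/w7.png',d['image'][:,:,::-1])
E
```

```text
[0.52144166 0.09949531 0.29999522] 0.08519816247755162
```

View pics/w7.png

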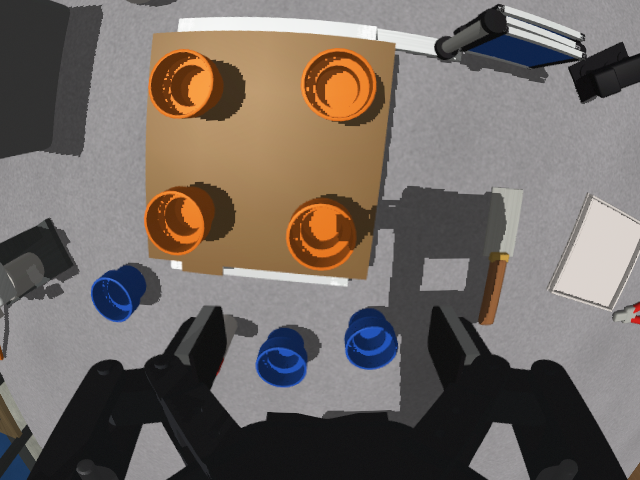

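The pack now points along -y at its stop, (490,22)-(585,40). The four cups stand at (339,86), (183,84), (322,235) and (176,220). I measure them by fitting a silhouette.

```bash
cat > fit.py <<'E'
from h import *
from scipy.optimize import minimize
th=np.linspace(0,2*np.pi,60)
def proj(d,P):
    if 'origin' in d: return np.array([pr(d,p) for p in P])
    T=np.array(d['tool_from_camera']);R=np.array(d['s']['tool_rot'])
    c=(P-d['s']['position'])@R-T[:3,3];c=c@T[:3,:3]
    t=np.arctan2(np.hypot(c[:,0],c[:,1]),c[:,2]);n=np.hypot(c[:,0],c[:,1]);K=d['intrinsics']
    return c[:,:2]/n[:,None]*t[:,None]*K[0,0]+K[:2,2]
def fit(d,guess,zb=.046):
    hsv=cv2.cvtColor(d['image'],cv2.COLOR_RGB2HSV);m=cv2.inRange(hsv,(4,185,60),(17,255,255))
    m=cv2.morphologyEx(m,cv2.MORPH_OPEN,np.ones((2,2)))
    cs,_=cv2.findContours(m,cv2.RETR_EXTERNAL,cv2.CHAIN_APPROX_NONE)
    g=np.array([*guess,zb+.04]);pg=proj(d,g[None])[0]
    c=min(cs,key=lambda c:(np.linalg.norm(c[:,0].mean(0)-pg) if cv2.contourArea(c)>60 else 1e9))
    k=8;c=cv2.convexHull(c);o=c[:,0].min(0)-20;S=(c[:,0].max(0)-o+21)*k
    M=np.zeros(S[::-1],np.uint8);cv2.fillPoly(M,[((c[:,0]-o)*k+k//2).astype(int)],1)
    def hull(x):
        P=np.vstack([np.c_[x[0]+r*np.cos(th),x[1]+r*np.sin(th),0*th+zb+h] for r,h in((.032,.058),(.032,.029),(.0255,.029),(.0255,0))])
        return cv2.convexHull(np.float32(proj(d,P)))
    def cost(x):
        N=np.zeros_like(M);cv2.fillPoly(N,[((hull(x)[:,0]-o)*k+k//2).astype(int)],1)
        return 1-(N&M).sum()/(N|M).sum()
    r=minimize(cost,guess,method='Nelder-Mead',options=dict(initial_simplex=np.array(guess)+[[0,0],[.012,0],[0,.012]],xatol=2e-4))
    return r.x.round(4),round(1-r.fun,3)
E
python3 - <<'E'
from fit import *
G=[(.641,.228),(.633,.087),(.513,.243),(.498,.102)]
for n in('wrist','top'):
    d=shot(n)
    for g in G:print(n,g,*fit(d,g))
E
```

```text
wrist (0.641, 0.228) [0.6405 0.2295] 0.962
wrist (0.633, 0.087) [0.6325 0.0887] 0.98
wrist (0.513, 0.243) [0.5105 0.2452] 0.966
wrist (0.498, 0.102) [0.4961 0.104 ] 0.973
top (0.641, 0.228) [0.641 0.228] 0.0
top (0.633, 0.087) [0.633 0.087] 0.0
top (0.513, 0.243) [0.513 0.243] 0.0
top (0.498, 0.102) [0.498 0.102] 0.0
```

Call:
arm_command(commands=[-1,0.1,0.01,0.05,0,0,0,-1,0.17,0.023,0.1,0,0,0,-1,0.225,0.023,0.17,0,0,0,-1,0.225,0.023,0.24,0,0,0,-1,0.225,0.023,0.26,0,0,0,-1,0.225,0.023,0.3,0,0,0,-1,0.225,0.023,0.34,0,0,0,-1,0.225,0.023,0.38,0,0,0,-1,0.225,0.023,0.412,0,0,0,-1,0.225,0.023,0.412,0,0,0,-1,0.225,0.023,0.412,0,0,0])

```text
time_s: 13.72
position: [0.6335, 0.0886, 0.0936]
tool_rot: [[1.0, -0.001, -0.002], [-0.001, -1.0, 0.0], [-0.002, -0.0, -1.0]]
ft_force: [0.3, -0.6, 0.9]
grip_width: 0.0854
gripper_force: 0.0
```

Call:
arm_command(commands=[1,0,0,0,0,0,0,1,0,0,0,0,0,0,1,0,0,0,0,0,0,1,0,0,0,0,0,0,1,0,0,-0.04,0,0,0,1,0,0,-0.1,0,0,0,1,0,0,-0.16,0,0,0,1,0,0,-0.24,0,0,0,1,0,0,-0.32,0,0,0,1,0,0,-0.32,0,0,0], newtons=30)

```text
time_s: 14.55
position: [0.6353, 0.0894, 0.2636]
tool_rot: [[1.0, 0.0, 0.015], [0.0, -1.0, -0.001], [0.015, 0.001, -1.0]]
ft_force: [0.2, -0.1, 0.8]
grip_width: 0.0636
gripper_force: 33.6
```

Held at 63.6 mm. Next I carry it to the tray centre.

Call:
arm_command(commands=[1,-0.035,0.07,0,0,0,0,1,-0.07,0.14,0,0,0,0,1,-0.105,0.21,0,0,0,0,1,-0.14,0.28,0,0,0,0,1,-0.175,0.35,0,0,0,0,1,-0.21,0.42,0,0,0,0,1,-0.245,0.5,0,0,0,0,1,-0.28,0.57,0,0,0,0,1,-0.31,0.64,0,0,0,0,1,-0.345,0.71,0,0,0,0,1,-0.37,0.76,0,0,0,0,1,-0.389,0.797,0,0,0,0])

```text
time_s: 15.55
position: [0.4376, -0.3114, 0.2544]
tool_rot: [[1.0, -0.002, 0.0], [-0.002, -1.0, -0.001], [0.0, 0.001, -1.0]]
ft_force: [1.1, 0.3, -0.8]
grip_width: 0.064
gripper_force: 33.5
```

Call:
arm_command(commands=[1,0,0,0.02,0,0,0,1,0,0,0.08,0,0,0,1,0,0,0.15,0,0,0,1,0,0,0.22,0,0,0,1,0,0,0.28,0,0,0,1,0,0,0.33,0,0,0,1,0,0,0.37,0,0,0,1,0,0,0.39,0,0,0,1,0,0,0.4,0,0,0,1,0,0,0.4,0,0,0,1,0,0,0.4,0,0,0])

```text
time_s: 16.47
position: [0.4394, -0.3096, 0.0553]
tool_rot: [[1.0, 0.0, 0.001], [0.0, -1.0, -0.001], [0.001, 0.001, -1.0]]
ft_force: [1.1, 0.3, -1.5]
grip_width: 0.0639
gripper_force: 33.6
```

Call:
arm_command(commands=[1,0,0,0.004,0,0,0,1,0,0,0.004,0,0,0,-1,0,0,0.004,0,0,0,-1,0,0,0.004,0,0,0,-1,0,0,0.004,0,0,0,-1,0,0,-0.04,0,0,0,-1,0,0,-0.12,0,0,0,-1,0,0,-0.2,0,0,0,-1,0,0,-0.28,0,0,0,-1,0,0,-0.36,0,0,0,-1,0,0,-0.4,0,0,0,-1,0,0,-0.4,0,0,0])

```text
time_s: 17.47
position: [0.44, -0.3101, 0.2593]
tool_rot: [[1.0, 0.0, 0.006], [0.0, -1.0, -0.007], [0.006, 0.007, -1.0]]
ft_force: [-0.4, 0.5, 0.2]
grip_width: 0.0854
gripper_force: 0.0
```

```bash
cat > go.py <<'E'
from fit import *
G=[(.641,.229),(.513,.244),(.497,.103)]
d=shot('wrist');print('stack(wrist)',fit(d,(.438,-.310),.004),d['s']['position'])
cv2.imwrite('pics/g.png',d['image'][:,:,::-1])
E
python3 go.py
```

```text
stack(wrist) (array([ 0.4366, -0.3108]), np.float64(0.938)) [ 0.43999876 -0.31013335  0.25934975]
```

View pics/g.png

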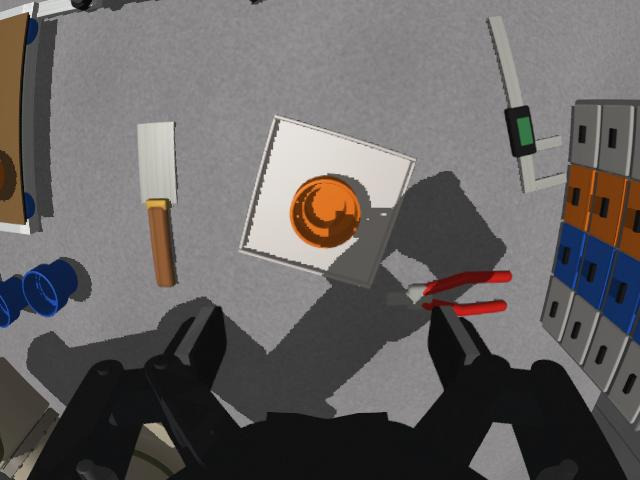

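The first cup stands upright in the tray at (326,212). I go back to the look pose and re-measure the others.

Call:
arm_command(commands=[-1,0.164,-0.82,-0.092,0,0,0,-1,0.164,-0.82,-0.092,0,0,0,-1,0.164,-0.82,-0.092,0,0,0,-1,0.164,-0.82,-0.092,0,0,0,-1,0.164,-0.82,-0.092,0,0,0,-1,0.164,-0.82,-0.092,0,0,0,-1,0.164,-0.82,-0.092,0,0,0,-1,0.164,-0.82,-0.092,0,0,0,-1,0.164,-0.82,-0.092,0,0,0,-1,0.164,-0.82,-0.092,0,0,0,-1,0.164,-0.82,-0.092,0,0,0,-1,0.164,-0.82,-0.092,0,0,0])

```text
time_s: 18.52
position: [0.5208, 0.1029, 0.2987]
tool_rot: [[1.0, 0.004, -0.003], [0.004, -1.0, 0.0], [-0.003, -0.0, -1.0]]
ft_force: [-0.5, -1.0, 0.0]
grip_width: 0.0854
gripper_force: 0.0
```

Call:
arm_command(commands=[-1,0,0,0,0,0,0,-1,0,0,0,0,0,0])

```text
time_s: 18.68
position: [0.5208, 0.0997, 0.2994]
tool_rot: [[1.0, -0.001, -0.002], [-0.001, -1.0, -0.0], [-0.002, 0.0, -1.0]]
ft_force: [-0.1, -0.7, 0.0]
grip_width: 0.0852
gripper_force: 0.0
```

```bash
cat > look.py <<'E'
from fit import *
G=[(.641,.229),(.513,.244),(.497,.103)]
d=shot('wrist');print(d['s']['position'],d['s']['time_s'])
for g in G:print(g,*fit(d,g))
E
python3 look.py
```

```text
[0.52078777 0.09966532 0.29939138] 18.6833
(0.641, 0.229) [0.6407 0.2293] 0.963
(0.513, 0.244) [0.5105 0.2449] 0.972
(0.497, 0.103) [0.4959 0.104 ] 0.972
```

Call:
arm_command(commands=[-1,-0.02,-0.003,0.05,0,0,0,-1,-0.046,-0.006,0.12,0,0,0,-1,-0.046,-0.006,0.19,0,0,0,-1,-0.046,-0.006,0.25,0,0,0,-1,-0.046,-0.006,0.3,0,0,0,-1,-0.046,-0.006,0.34,0,0,0,-1,-0.046,-0.006,0.38,0,0,0,-1,-0.046,-0.006,0.412,0,0,0,-1,-0.046,-0.006,0.412,0,0,0,-1,-0.046,-0.006,0.412,0,0,0])

```text
time_s: 19.57
position: [0.4979, 0.1028, 0.0942]
tool_rot: [[1.0, -0.002, -0.001], [-0.002, -1.0, -0.0], [-0.001, 0.0, -1.0]]
ft_force: [-0.2, 0.1, 0.2]
grip_width: 0.0853
gripper_force: 0.0
```

Call:
arm_command(commands=[1,0,0,0,0,0,0,1,0,0,0,0,0,0,1,0,0,0,0,0,0,1,0,0,0,0,0,0,1,0,0,-0.04,0,0,0,1,0,0,-0.1,0,0,0,1,0,0,-0.16,0,0,0,1,0,0,-0.24,0,0,0,1,0,0,-0.32,0,0,0,1,0,0,-0.32,0,0,0])

```text
time_s: 20.4
position: [0.5001, 0.1038, 0.2627]
tool_rot: [[1.0, 0.0, 0.015], [0.0, -1.0, -0.0], [0.015, 0.0, -1.0]]
ft_force: [0.8, 0.1, -0.1]
grip_width: 0.064
gripper_force: 33.5
```

Call:
arm_command(commands=[1,-0.01,0.07,0,0,0,0,1,-0.02,0.14,0,0,0,0,1,-0.03,0.21,0,0,0,0,1,-0.04,0.28,0,0,0,0,1,-0.05,0.36,0,0,0,0,1,-0.06,0.43,0,0,0,0,1,-0.07,0.5,0,0,0,0,1,-0.08,0.58,0,0,0,0,1,-0.09,0.66,0,0,0,0,1,-0.1,0.73,0,0,0,0,1,-0.115,0.79,0,0,0,0,1,-0.118,0.826,0,0,0,0])

```text
time_s: 21.4
position: [0.4377, -0.3122, 0.2548]
tool_rot: [[1.0, -0.003, 0.0], [-0.003, -1.0, -0.001], [0.0, 0.001, -1.0]]
ft_force: [0.3, 0.2, -0.2]
grip_width: 0.0634
gripper_force: 33.6
```

Call:
arm_command(commands=[1,0,0,0.02,0,0,0,1,0,0,0.08,0,0,0,1,0,0,0.15,0,0,0,1,0,0,0.21,0,0,0,1,0,0,0.25,0,0,0,1,0,0,0.25,0,0,0,1,0,0,0.27,0,0,0,1,0,0,0.29,0,0,0,1,0,0,0.31,0,0,0,1,0,0,0.33,0,0,0,1,0,0,0.336,0,0,0,1,0,0,0.336,0,0,0])

```text
time_s: 22.4
position: [0.4448, -0.3188, 0.0955]
tool_rot: [[1.0, -0.001, 0.02], [-0.0, -1.0, -0.027], [0.02, 0.027, -0.999]]
ft_force: [1.3, -21.9, 45.5]
grip_width: 0.0641
gripper_force: 96.8
```

The cup is blocked before seating, so I lift and measure.

Call:
arm_command(commands=[1,0,0,-0.06,0,0,0,1,0,0,-0.14,0,0,0,1,0,0,-0.2,0,0,0,1,0,0,-0.2,0,0,0,1,0,0,-0.2,0,0,0])

```text
time_s: 22.82
position: [0.4396, -0.3097, 0.1885]
tool_rot: [[1.0, 0.0, 0.004], [0.0, -1.0, -0.004], [0.004, 0.004, -1.0]]
ft_force: [0.2, 0.5, -1.0]
grip_width: 0.0642
gripper_force: 91.8
```

```bash
python3 - <<'E'
from fit import *
d=shot('wrist');print(d['s']['position'],d['s']['ft_force']);im=d['image'][120:440,170:490,::-1]
cv2.imwrite('pics/g2.png',cv2.resize(im,None,fx=1.8,fy=1.8))
E
```

```text
[ 0.43959605 -0.30974261  0.1884976 ] [ 0.23884699  0.52193567 -0.98511101]
```

View pics/g2.png

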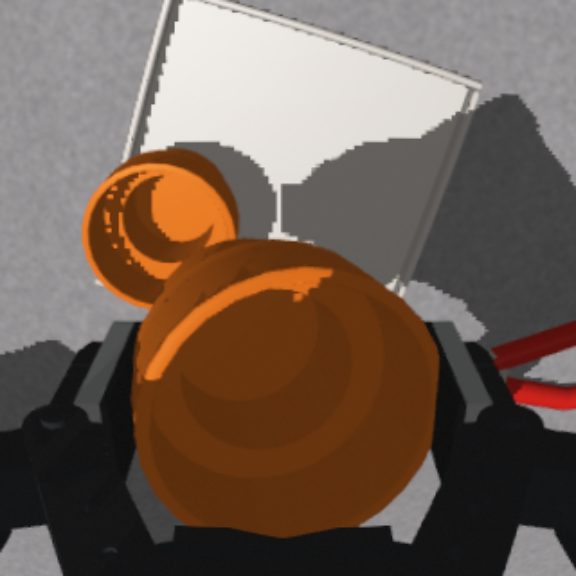

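The first cup has been knocked to the tray's left side, with its rim at crop (160,225), and is still upright. The held cup landed on its edge and may have tilted in the grip. I'll set the held cup back on the bed to level it, then mend the base cup.

Call:
arm_command(commands=[1,0,0,-0.07,0,0,0,1,0,0,-0.136,0,0,0,1,0.01,-0.08,-0.136,0,0,0,1,0.02,-0.16,-0.136,0,0,0,1,0.03,-0.24,-0.136,0,0,0,1,0.04,-0.32,-0.136,0,0,0,1,0.06,-0.4,-0.136,0,0,0,1,0.07,-0.48,-0.136,0,0,0,1,0.08,-0.56,-0.136,0,0,0,1,0.1,-0.64,-0.136,0,0,0,1,0.11,-0.73,-0.136,0,0,0,1,0.118,-0.826,-0.136,0,0,0])

```text
time_s: 23.87
position: [0.4969, 0.0958, 0.253]
tool_rot: [[1.0, -0.0, -0.002], [-0.0, -1.0, 0.0], [-0.002, -0.0, -1.0]]
ft_force: [0.7, -1.2, -0.5]
grip_width: 0.064
gripper_force: 91.8
```

```bash
python3 - <<'E'
from fit import *
d=shot('top');print(d['s']['position'])
hsv=cv2.cvtColor(d['image'],cv2.COLOR_RGB2HSV);print([hsv[y,x].tolist() for x,y in((206,201),(199,247),(210,205))])
for g in((.46,-.27),(.48,-.26),(.641,.229),(.511,.245)):
  z=.004 if g[1]<0 else .046
  print(g,pr(d,[*g,z+.058]))
m=cv2.inRange(hsv,(4,150,100),(17,255,255));n,l,s,c=cv2.connectedComponentsWithStats(m)
for i in range(1,n):
    if s[i,4]>60:print(s[i],c[i],w(d,*c[i],.062),w(d,*c[i],.104))
E
```

```text
[0.49689257 0.09580056 0.25295367]
[[15, 161, 246], [24, 26, 194], [15, 158, 247]]
(0.46, -0.27) [381.12750238 268.74646927]
(0.48, -0.26) [377.60788594 261.68248182]
(0.641, 0.229) [204.1810376  200.50120872]
(0.511, 0.245) [196.56372027 247.07403587]
[194 190  23  21 252] [206.80555556 201.08730159] [0.64740553 0.23058153 0.062     ] [0.63946769 0.22169895 0.104     ]
[514 256   8  26  85] [519.21176471 268.83529412] [ 0.46474279 -0.66750733  0.062     ] [ 0.46255337 -0.64812697  0.104     ]
[369 271  18  20 271] [377.82656827 280.34686347] [ 0.42697096 -0.260476    0.062     ] [ 0.42597022 -0.25390496  0.104     ]
[  0 295  35  58 256] [ 22.0234375 328.2890625] [0.28348756 0.72415767 0.062     ] [0.28700226 0.6997422  0.104     ]
```

Call:
arm_command(commands=[1,0,0,0.05,0,0,0,1,0,0,0.12,0,0,0,1,0,0,0.18,0,0,0,1,0,0,0.24,0,0,0,1,0,0,0.28,0,0,0,1,0,0,0.305,0,0,0,1,0,0,0.316,0,0,0,1,0,0,0.316,0,0,0])

```text
time_s: 24.58
position: [0.4963, 0.0937, 0.0946]
tool_rot: [[1.0, 0.0, -0.004], [0.0, -1.0, 0.0], [-0.004, -0.0, -1.0]]
ft_force: [0.2, 0.8, -1.3]
grip_width: 0.0641
gripper_force: 91.8
```

Call:
arm_command(commands=[-1,0,0,0,0,0,0,-1,0,0,0,0,0,0,-1,0,0,0,0,0,0,-1,0,0,-0.06,0,0,0,-1,0,0,-0.14,0,0,0,-1,0.046,0.006,-0.22,0,0,0,-1,0.046,0.006,-0.3,0,0,0,-1,0.046,0.006,-0.36,0,0,0,-1,0.046,0.006,-0.408,0,0,0,-1,0.046,0.006,-0.408,0,0,0,-1,0.046,0.006,-0.408,0,0,0])

```text
time_s: 25.5
position: [0.5202, 0.0908, 0.3018]
tool_rot: [[1.0, 0.0, 0.004], [0.0, -1.0, -0.0], [0.004, 0.0, -1.0]]
ft_force: [-0.2, 0.6, -0.7]
grip_width: 0.0856
gripper_force: 0.0
```

```bash
python3 look.py
```

```text
[0.52018211 0.09077442 0.30182021] 25.5
(0.641, 0.229) [0.6399 0.2292] 0.96
(0.513, 0.244) [0.5102 0.2449] 0.965
(0.497, 0.103) [0.4945 0.1031] 0.97
```

Call:
arm_command(commands=[-1,-0.18,0.702,0.08,0,0,0,-1,-0.18,0.702,0.08,0,0,0,-1,-0.18,0.702,0.08,0,0,0,-1,-0.18,0.702,0.08,0,0,0,-1,-0.18,0.702,0.08,0,0,0,-1,-0.18,0.702,0.08,0,0,0,-1,-0.18,0.702,0.08,0,0,0,-1,-0.18,0.702,0.08,0,0,0,-1,-0.18,0.702,0.08,0,0,0,-1,-0.18,0.702,0.08,0,0,0,-1,-0.18,0.702,0.08,0,0,0,-1,-0.18,0.702,0.08,0,0,0])

```text
time_s: 26.55
position: [0.4299, -0.2596, 0.2595]
tool_rot: [[1.0, -0.0, -0.001], [-0.0, -1.0, 0.002], [-0.001, -0.002, -1.0]]
ft_force: [0.9, -0.0, 0.1]
grip_width: 0.0855
gripper_force: 0.0
```

Call:
arm_command(commands=[-1,0,0,0,0,0,0,-1,0,0,0,0,0,0,-1,0,0,0,0,0,0])

```text
time_s: 26.8
position: [0.4305, -0.2593, 0.2604]
tool_rot: [[1.0, 0.002, 0.0], [0.002, -1.0, -0.0], [0.0, 0.0, -1.0]]
ft_force: [-0.4, -0.3, -0.7]
grip_width: 0.0855
gripper_force: 0.0
```

```bash
python3 - <<'E'
from fit import *
d=shot('wrist');print(d['s']['position'],d['s']['tool_rot']);cv2.imwrite('pics/g3.png',d['image'][:,:,::-1])
print(fit(d,(.427,-.260),.004))
hsv=cv2.cvtColor(d['image'],cv2.COLOR_RGB2HSV)
m=cv2.inRange(hsv,(0,0,190),(180,50,255));n,l,s,c=cv2.connectedComponentsWithStats(m)
for i in np.argsort(-s[1:,4])[:4]+1:print(s[i],c[i])
E
```

```text
[ 0.43046708 -0.2593136   0.2604265 ] [[ 9.99998631e-01  1.64841528e-03  1.41789605e-04]
 [ 1.64841944e-03 -9.99998641e-01 -2.91950601e-05]
 [ 1.41741286e-04  2.94287489e-05 -9.99999990e-01]]
(array([ 0.4254, -0.2605]), np.float64(0.942))
[ 312  108  146   97 7464] [378.42269561 156.17765273]
[ 180  107   41   84 2937] [200.53081376 145.73442288]
[  0 210  57  14 508] [ 29.09251969 216.23228346]
[387 252  31  19 325] [403.89230769 261.32307692]
```

Call:
arm_command(commands=[-1,-0.006,0.001,0.06,0,0,0,-1,-0.006,0.001,0.13,0,0,0,-1,-0.006,0.001,0.2,0,0,0,-1,-0.006,0.001,0.26,0,0,0,-1,-0.006,0.001,0.31,0,0,0,-1,-0.006,0.001,0.36,0,0,0,-1,-0.006,0.001,0.4,0,0,0,-1,-0.006,0.001,0.414,0,0,0,-1,-0.006,0.001,0.414,0,0,0,-1,-0.006,0.001,0.414,0,0,0])

```text
time_s: 27.68
position: [0.4276, -0.2609, 0.054]
tool_rot: [[1.0, 0.0, 0.001], [0.0, -1.0, -0.001], [0.001, 0.001, -1.0]]
ft_force: [-0.0, -0.1, 0.7]
grip_width: 0.0857
gripper_force: 0.0
```

Call:
arm_command(commands=[1,0,0,0,0,0,0,1,0,0,0,0,0,0,1,0,0,0,0,0,0,1,0,0,0,0,0,0,1,0,0,-0.03,0,0,0,1,0,0,-0.06,0,0,0,1,0.01,0.04,-0.06,0,0,0,1,0.022,0.08,-0.06,0,0,0,1,0.022,0.1,-0.06,0,0,0,1,0.022,0.1,-0.03,0,0,0,1,0.022,0.1,0,0,0,0,1,0.022,0.1,0,0,0,0], newtons=30)

```text
time_s: 28.68
position: [0.438, -0.311, 0.0526]
tool_rot: [[1.0, -0.001, 0.0], [-0.001, -1.0, -0.0], [0.0, 0.0, -1.0]]
ft_force: [0.2, 0.5, -1.0]
grip_width: 0.0642
gripper_force: 37.3
```

Call:
arm_command(commands=[1,0,0,0.001,0,0,0,-1,0,0,0.001,0,0,0,-1,0,0,0.001,0,0,0,-1,0,0,0.001,0,0,0,-1,0,0,-0.04,0,0,0,-1,0,0,-0.12,0,0,0,-1,0,0,-0.2,0,0,0,-1,0,0,-0.28,0,0,0,-1,0,0,-0.36,0,0,0,-1,0,0,-0.4,0,0,0,-1,0,0,-0.4,0,0,0,-1,0,0,-0.4,0,0,0])

```text
time_s: 29.68
position: [0.4382, -0.3107, 0.2542]
tool_rot: [[1.0, 0.0, 0.002], [0.0, -1.0, -0.002], [0.002, 0.002, -1.0]]
ft_force: [0.4, -0.1, -0.8]
grip_width: 0.0855
gripper_force: 0.0
```

```bash
python3 go.py
```

```text
stack(wrist) (array([ 0.4351, -0.3112]), np.float64(0.935)) [ 0.4381751  -0.31070491  0.25419183]
```

Call:
arm_command(commands=[-1,0.118,-0.827,-0.084,0,0,0,-1,0.118,-0.827,-0.084,0,0,0,-1,0.118,-0.827,-0.084,0,0,0,-1,0.118,-0.827,-0.084,0,0,0,-1,0.118,-0.827,-0.084,0,0,0,-1,0.118,-0.827,-0.084,0,0,0,-1,0.118,-0.827,-0.084,0,0,0,-1,0.118,-0.827,-0.084,0,0,0,-1,0.118,-0.827,-0.084,0,0,0,-1,0.118,-0.827,-0.084,0,0,0,-1,0.118,-0.827,-0.084,0,0,0,-1,0.118,-0.827,-0.084,0,0,0])

```text
time_s: 30.73
position: [0.4967, 0.1047, 0.2938]
tool_rot: [[1.0, 0.004, -0.003], [0.004, -1.0, 0.0], [-0.003, -0.0, -1.0]]
ft_force: [0.2, -0.6, 0.2]
grip_width: 0.0855
gripper_force: 0.0
```

Call:
arm_command(commands=[-1,0,0,0,0,0,0,-1,0,0,0,0,0,0,-1,0,0,0,0,0,0])

```text
time_s: 30.98
position: [0.4971, 0.1014, 0.2948]
tool_rot: [[1.0, -0.002, -0.001], [-0.002, -1.0, -0.0], [-0.001, 0.0, -1.0]]
ft_force: [-0.0, 0.4, -0.1]
grip_width: 0.0854
gripper_force: 0.0
```

```bash
python3 look.py
```

```text
[0.49705895 0.10144142 0.29478507] 30.9833
(0.641, 0.229) [0.6404 0.2296] 0.964
(0.513, 0.244) [0.5102 0.2452] 0.964
(0.497, 0.103) [0.4949 0.103 ] 0.972
```

Call:
arm_command(commands=[-1,0.001,-0.003,0.06,0,0,0,-1,0.001,-0.003,0.13,0,0,0,-1,0.001,-0.003,0.2,0,0,0,-1,0.001,-0.003,0.25,0,0,0,-1,0.001,-0.003,0.3,0,0,0,-1,0.001,-0.003,0.34,0,0,0,-1,0.001,-0.003,0.38,0,0,0,-1,0.001,-0.003,0.402,0,0,0,-1,0.001,-0.003,0.402,0,0,0,-1,0.001,-0.003,0.402,0,0,0])

```text
time_s: 31.87
position: [0.4977, 0.1036, 0.0943]
tool_rot: [[1.0, -0.001, -0.001], [-0.001, -1.0, -0.0], [-0.001, 0.0, -1.0]]
ft_force: [0.4, -0.6, 0.9]
grip_width: 0.0851
gripper_force: 0.0
```

Call:
arm_command(commands=[1,0,0,0,0,0,0,1,0,0,0,0,0,0,1,0,0,0,0,0,0,1,0,0,0,0,0,0,1,0,0,-0.04,0,0,0,1,0,0,-0.1,0,0,0,1,0,0,-0.16,0,0,0,1,0,0,-0.24,0,0,0,1,0,0,-0.32,0,0,0,1,0,0,-0.32,0,0,0,1,0,0,-0.32,0,0,0])

```text
time_s: 32.78
position: [0.4981, 0.1043, 0.2566]
tool_rot: [[1.0, 0.0, 0.006], [0.0, -1.0, -0.0], [0.006, 0.0, -1.0]]
ft_force: [-0.1, 0.7, -1.5]
grip_width: 0.0628
gripper_force: 33.5
```

Call:
arm_command(commands=[1,-0.01,0.08,0,0,0,0,1,-0.02,0.16,0,0,0,0,1,-0.03,0.24,0,0,0,0,1,-0.04,0.32,0,0,0,0,1,-0.055,0.4,0,0,0,0,1,-0.07,0.48,0,0,0,0,1,-0.08,0.56,0,0,0,0,1,-0.09,0.64,0,0,0,0,1,-0.1,0.71,0,0,0,0,1,-0.11,0.77,0,0,0,0,1,-0.119,0.82,0,0,0,0,1,-0.119,0.828,0,0,0,0])

```text
time_s: 33.78
position: [0.4368, -0.3131, 0.2525]
tool_rot: [[1.0, -0.004, -0.002], [-0.004, -1.0, 0.001], [-0.002, -0.001, -1.0]]
ft_force: [0.2, 0.3, 0.1]
grip_width: 0.0628
gripper_force: 33.5
```

Call:
arm_command(commands=[1,0,0,0.02,0,0,0,1,0,0,0.08,0,0,0,1,0,0,0.15,0,0,0,1,0,0,0.21,0,0,0,1,0,0,0.25,0,0,0,1,0,0,0.25,0,0,0,1,0,0,0.27,0,0,0,1,0,0,0.29,0,0,0,1,0,0,0.29,0,0,0])

```text
time_s: 34.53
position: [0.4379, -0.3093, 0.1083]
tool_rot: [[1.0, 0.0, -0.001], [0.0, -1.0, 0.001], [-0.001, -0.001, -1.0]]
ft_force: [0.1, 0.3, -1.0]
grip_width: 0.0629
gripper_force: 33.5
```

Call:
arm_command(commands=[1,0,0.003,0,0,0,0,1,0,0.003,0.01,0,0,0,1,0,0.003,0.02,0,0,0,1,0,0.003,0.03,0,0,0,1,0,0.003,0.04,0,0,0,1,0,0.003,0.044,0,0,0,1,0,0.003,0.044,0,0,0])

```text
time_s: 35.12
position: [0.438, -0.3111, 0.0867]
tool_rot: [[1.0, 0.0, -0.001], [0.0, -1.0, 0.001], [-0.001, -0.001, -1.0]]
ft_force: [0.4, 0.1, -0.5]
grip_width: 0.063
gripper_force: 33.5
```

Inside with no force. I lower the last 1.5 mm, release and go straight up.

Call:
arm_command(commands=[1,0,0,0.003,0,0,0,1,0,0,0.003,0,0,0,-1,0,0,0.003,0,0,0,-1,0,0,0.003,0,0,0,-1,0,0,0.003,0,0,0,-1,0,0,-0.04,0,0,0,-1,0,0,-0.12,0,0,0,-1,0,0,-0.2,0,0,0,-1,0,0,-0.28,0,0,0,-1,0,0,-0.336,0,0,0,-1,0,0,-0.336,0,0,0,-1,0,0,-0.336,0,0,0])

```text
time_s: 36.12
position: [0.4384, -0.3114, 0.2566]
tool_rot: [[1.0, 0.0, 0.002], [0.0, -1.0, -0.002], [0.002, 0.002, -1.0]]
ft_force: [0.1, -0.7, -0.6]
grip_width: 0.0853
gripper_force: 0.0
```

```bash
sed -i 's/,\.004)/,.036)/' go.py; python3 go.py
```

```text
stack(wrist) (array([ 0.4364, -0.3117]), np.float64(0.95)) [ 0.43835019 -0.31142154  0.25661395]
```

Call:
arm_command(commands=[-1,0.149,-0.95,-0.08,0,0,0,-1,0.149,-0.95,-0.08,0,0,0,-1,0.149,-0.95,-0.08,0,0,0,-1,0.149,-0.95,-0.08,0,0,0,-1,0.149,-0.95,-0.08,0,0,0,-1,0.149,-0.95,-0.08,0,0,0,-1,0.149,-0.95,-0.08,0,0,0,-1,0.149,-0.95,-0.08,0,0,0,-1,0.149,-0.95,-0.08,0,0,0,-1,0.149,-0.95,-0.08,0,0,0,-1,0.149,-0.95,-0.08,0,0,0,-1,0.149,-0.95,-0.08,0,0,0])

```text
time_s: 37.17
position: [0.5122, 0.1674, 0.2938]
tool_rot: [[1.0, 0.003, -0.003], [0.003, -1.0, 0.0], [-0.003, -0.0, -1.0]]
ft_force: [0.4, -0.1, -0.8]
grip_width: 0.0856
gripper_force: 0.0
```

Call:
arm_command(commands=[-1,0,-0.08,0,0,0,0,-1,0,-0.163,0,0,0,0,-1,0,-0.163,0,0,0,0,-1,0,-0.163,0,0,0,0,-1,0,-0.163,0,0,0,0])

```text
time_s: 37.58
position: [0.5124, 0.2449, 0.2939]
tool_rot: [[1.0, 0.0, -0.003], [0.0, -1.0, -0.001], [-0.003, 0.001, -1.0]]
ft_force: [-0.2, -0.6, -0.3]
grip_width: 0.0854
gripper_force: 0.0
```

```bash
python3 look.py
```

```text
[0.51238706 0.24488583 0.29389195] 37.5833
(0.641, 0.229) [0.6408 0.229 ] 0.977
(0.513, 0.244) [0.5109 0.2446] 0.968
(0.497, 0.103) [0.497 0.103] 0.0
```

Call:
arm_command(commands=[-1,0.001,0,0.06,0,0,0,-1,0.001,0,0.13,0,0,0,-1,0.001,0,0.2,0,0,0,-1,0.001,0,0.25,0,0,0,-1,0.001,0,0.3,0,0,0,-1,0.001,0,0.34,0,0,0,-1,0.001,0,0.38,0,0,0,-1,0.001,0,0.401,0,0,0,-1,0.001,0,0.401,0,0,0,-1,0.001,0,0.401,0,0,0])

```text
time_s: 38.47
position: [0.5135, 0.2445, 0.0952]
tool_rot: [[1.0, -0.001, -0.0], [-0.001, -1.0, -0.0], [-0.0, 0.0, -1.0]]
ft_force: [0.0, -0.4, 0.4]
grip_width: 0.085
gripper_force: 0.0
```

Call:
arm_command(commands=[1,0,0,0,0,0,0,1,0,0,0,0,0,0,1,0,0,0,0,0,0,1,0,0,0,0,0,0,1,0,0,-0.04,0,0,0,1,0,0,-0.1,0,0,0,1,0,0,-0.16,0,0,0,1,0,0,-0.24,0,0,0,1,0,0,-0.32,0,0,0,1,0,0,-0.34,0,0,0,1,0,0,-0.34,0,0,0])

```text
time_s: 39.38
position: [0.5139, 0.2456, 0.2693]
tool_rot: [[1.0, 0.0, 0.008], [0.0, -1.0, 0.002], [0.008, -0.002, -1.0]]
ft_force: [-0.1, -0.6, -0.6]
grip_width: 0.0633
gripper_force: 33.4
```

Call:
arm_command(commands=[1,-0.01,0.08,0,0,0,0,1,-0.02,0.16,0,0,0,0,1,-0.03,0.24,0,0,0,0,1,-0.045,0.32,0,0,0,0,1,-0.055,0.4,0,0,0,0,1,-0.065,0.48,0,0,0,0,1,-0.075,0.56,0,0,0,0,1,-0.085,0.64,0,0,0,0,1,-0.1,0.72,0,0,0,0,1,-0.11,0.8,0,0,0,0,1,-0.12,0.88,0,0,0,0,1,-0.13,0.9,0,0,0,0])

```text
time_s: 40.38
position: [0.4472, -0.2093, 0.2635]
tool_rot: [[1.0, -0.004, -0.002], [-0.004, -1.0, -0.0], [-0.002, 0.0, -1.0]]
ft_force: [-0.2, 0.1, -0.6]
grip_width: 0.0638
gripper_force: 33.4
```

Call:
arm_command(commands=[1,-0.01,0.08,0,0,0,0,1,-0.021,0.15,0,0,0,0,1,-0.021,0.2,0,0,0,0,1,-0.021,0.211,0,0,0,0,1,-0.021,0.211,0,0,0,0,1,-0.021,0.211,0.07,0,0,0,1,-0.021,0.211,0.14,0,0,0,1,-0.021,0.211,0.2,0,0,0,1,-0.021,0.211,0.23,0,0,0,1,-0.021,0.211,0.234,0,0,0,1,-0.021,0.211,0.234,0,0,0])

```text
time_s: 41.3
position: [0.4378, -0.3088, 0.1476]
tool_rot: [[1.0, 0.001, -0.001], [0.001, -1.0, 0.001], [-0.001, -0.001, -1.0]]
ft_force: [-0.6, -0.0, -0.7]
grip_width: 0.0635
gripper_force: 33.4
```

Call:
arm_command(commands=[1,0,0.004,0,0,0,0,1,0,0.004,0.01,0,0,0,1,0,0.004,0.02,0,0,0,1,0,0.004,0.03,0,0,0,1,0,0.004,0.04,0,0,0,1,0,0.004,0.05,0,0,0,1,0,0.004,0.056,0,0,0,1,0,0.004,0.056,0,0,0])

```text
time_s: 41.97
position: [0.4374, -0.3121, 0.119]
tool_rot: [[1.0, -0.0, -0.001], [-0.0, -1.0, 0.001], [-0.001, -0.001, -1.0]]
ft_force: [0.2, 0.1, -1.0]
grip_width: 0.0638
gripper_force: 33.4
```

Call:
arm_command(commands=[1,0,0,0.003,0,0,0,1,0,0,0.003,0,0,0,-1,0,0,0.003,0,0,0,-1,0,0,0.003,0,0,0,-1,0,0,0.003,0,0,0,-1,0,0,-0.04,0,0,0,-1,0,0,-0.12,0,0,0,-1,0,0,-0.2,0,0,0,-1,0,0,-0.28,0,0,0,-1,0,0,-0.32,0,0,0,-1,0,0,-0.32,0,0,0,-1,0,0,-0.32,0,0,0])

```text
time_s: 42.97
position: [0.4377, -0.3123, 0.2804]
tool_rot: [[1.0, 0.0, 0.001], [0.0, -1.0, -0.001], [0.001, 0.001, -1.0]]
ft_force: [0.1, 0.3, -1.3]
grip_width: 0.085
gripper_force: 0.0
```

```bash
sed -i 's/,\.036)/,.068)/' go.py; python3 go.py
```

```text
stack(wrist) (array([ 0.4361, -0.3128]), np.float64(0.907)) [ 0.43772506 -0.31229244  0.28043749]
```

Call:
arm_command(commands=[-1,0.36,-0.95,-0.03,0,0,0,-1,0.36,-0.95,-0.03,0,0,0,-1,0.36,-0.95,-0.03,0,0,0,-1,0.36,-0.95,-0.03,0,0,0,-1,0.36,-0.95,-0.03,0,0,0,-1,0.36,-0.95,-0.03,0,0,0,-1,0.36,-0.95,-0.03,0,0,0,-1,0.36,-0.95,-0.03,0,0,0,-1,0.36,-0.95,-0.03,0,0,0,-1,0.36,-0.95,-0.03,0,0,0,-1,0.36,-0.95,-0.03,0,0,0,-1,0.36,-0.95,-0.03,0,0,0])

```text
time_s: 44.02
position: [0.6147, 0.1572, 0.2925]
tool_rot: [[1.0, 0.0, -0.004], [0.0, -1.0, -0.0], [-0.004, 0.0, -1.0]]
ft_force: [0.9, -1.2, 0.8]
grip_width: 0.0855
gripper_force: 0.0
```

Call:
arm_command(commands=[-1,0.05,-0.13,0,0,0,0,-1,0.05,-0.13,0,0,0,0,-1,0.05,-0.13,0,0,0,0,-1,0.05,-0.13,0,0,0,0,-1,0.05,-0.13,0,0,0,0])

```text
time_s: 44.43
position: [0.6395, 0.2196, 0.293]
tool_rot: [[1.0, -0.0, -0.003], [-0.0, -1.0, -0.001], [-0.003, 0.001, -1.0]]
ft_force: [0.1, 0.8, -0.5]
grip_width: 0.0852
gripper_force: 0.0
```

```bash
python3 look.py
```

```text
[0.63949814 0.2196133  0.29297482] 44.4333
(0.641, 0.229) [0.6405 0.2289] 0.974
(0.513, 0.244) [0.513 0.244] 0.0
(0.497, 0.103) [0.497 0.103] 0.0
```

Call:
arm_command(commands=[-1,0.006,-0.019,0.06,0,0,0,-1,0.006,-0.019,0.13,0,0,0,-1,0.006,-0.019,0.2,0,0,0,-1,0.006,-0.019,0.25,0,0,0,-1,0.006,-0.019,0.3,0,0,0,-1,0.006,-0.019,0.34,0,0,0,-1,0.006,-0.019,0.38,0,0,0,-1,0.006,-0.019,0.399,0,0,0,-1,0.006,-0.019,0.399,0,0,0,-1,0.006,-0.019,0.399,0,0,0])

```text
time_s: 45.32
position: [0.643, 0.2289, 0.0957]
tool_rot: [[1.0, -0.001, 0.0], [-0.001, -1.0, 0.0], [0.0, -0.0, -1.0]]
ft_force: [0.0, -0.2, 0.6]
grip_width: 0.0855
gripper_force: 0.0
```

Call:
arm_command(commands=[1,0,0,0,0,0,0,1,0,0,0,0,0,0,1,0,0,0,0,0,0,1,0,0,0,0,0,0,1,0,0,-0.04,0,0,0,1,0,0,-0.1,0,0,0,1,0,0,-0.16,0,0,0,1,0,0,-0.24,0,0,0,1,0,0,-0.32,0,0,0,1,0,0,-0.38,0,0,0,1,0,0,-0.38,0,0,0,1,0,0,-0.38,0,0,0])

```text
time_s: 46.32
position: [0.6429, 0.2297, 0.2872]
tool_rot: [[1.0, 0.0, 0.004], [0.0, -1.0, 0.001], [0.004, -0.001, -1.0]]
ft_force: [0.5, 0.2, -1.1]
grip_width: 0.0626
gripper_force: 33.3
```

Call:
arm_command(commands=[1,-0.028,0.074,0,0,0,0,1,-0.056,0.148,0,0,0,0,1,-0.084,0.222,0,0,0,0,1,-0.112,0.296,0,0,0,0,1,-0.14,0.37,0,0,0,0,1,-0.168,0.444,0,0,0,0,1,-0.196,0.518,0,0,0,0,1,-0.224,0.592,0,0,0,0,1,-0.252,0.666,0,0,0,0,1,-0.28,0.74,0,0,0,0,1,-0.31,0.82,0,0,0,0,1,-0.32,0.84,0,0,0,0])

```text
time_s: 47.32
position: [0.4806, -0.1943, 0.2834]
tool_rot: [[1.0, -0.004, -0.003], [-0.004, -1.0, 0.001], [-0.003, -0.001, -1.0]]
ft_force: [0.6, -1.0, -1.3]
grip_width: 0.063
gripper_force: 33.4
```

Call:
arm_command(commands=[1,-0.028,0.074,0,0,0,0,1,-0.056,0.148,0,0,0,0,1,-0.08,0.21,0,0,0,0,1,-0.09,0.242,0,0,0,0,1,-0.09,0.242,0,0,0,0,1,-0.09,0.242,0.05,0,0,0,1,-0.09,0.242,0.11,0,0,0,1,-0.09,0.242,0.16,0,0,0,1,-0.09,0.242,0.2,0,0,0,1,-0.09,0.242,0.212,0,0,0,1,-0.09,0.242,0.212,0,0,0,1,-0.09,0.242,0.212,0,0,0])

```text
time_s: 48.32
position: [0.4381, -0.3108, 0.1793]
tool_rot: [[1.0, 0.001, -0.0], [0.001, -1.0, 0.0], [-0.0, -0.0, -1.0]]
ft_force: [0.2, -0.5, 0.1]
grip_width: 0.0627
gripper_force: 33.9
```

Descend to 0.152, with y shifted by -1 mm.

Call:
arm_command(commands=[1,0,0.002,0,0,0,0,1,0,0.002,0.01,0,0,0,1,0,0.002,0.02,0,0,0,1,0,0.002,0.03,0,0,0,1,0,0.002,0.04,0,0,0,1,0,0.002,0.05,0,0,0,1,0,0.002,0.055,0,0,0,1,0,0.002,0.055,0,0,0])

```text
time_s: 48.98
position: [0.4378, -0.3125, 0.1513]
tool_rot: [[1.0, 0.0, -0.0], [0.0, -1.0, 0.0], [-0.0, -0.0, -1.0]]
ft_force: [0.3, -0.6, -0.1]
grip_width: 0.0632
gripper_force: 33.9
```

Call:
arm_command(commands=[1,0,0,0.002,0,0,0,1,0,0,0.002,0,0,0,-1,0,0,0.002,0,0,0,-1,0,0,0.002,0,0,0,-1,0,0,0.002,0,0,0,-1,0,0,-0.04,0,0,0,-1,0,0,-0.12,0,0,0,-1,0,0,-0.2,0,0,0,-1,0,-0.08,-0.24,0,0,0,-1,0,-0.16,-0.24,0,0,0,-1,0,-0.24,-0.24,0,0,0,-1,0,-0.32,-0.24,0,0,0])

```text
time_s: 49.98
position: [0.4373, -0.1507, 0.2718]
tool_rot: [[1.0, -0.001, 0.001], [-0.001, -1.0, -0.0], [0.001, 0.0, -1.0]]
ft_force: [1.3, -0.6, 0.6]
grip_width: 0.0855
gripper_force: 0.0
```

Call:
arm_command(commands=[-1,0.1,-0.08,0,0,0,0,-1,0.1,-0.16,0,0,0,0,-1,0.1,-0.24,0,0,0,0,-1,0.1,-0.3,0,0,0,0,-1,0.1,-0.3,0,0,0,0,-1,0.1,-0.3,0,0,0,0])

```text
time_s: 50.48
position: [0.4876, -0.0005, 0.2716]
tool_rot: [[1.0, 0.004, -0.0], [0.004, -1.0, -0.0], [-0.0, 0.0, -1.0]]
ft_force: [-0.6, -0.8, 0.7]
grip_width: 0.0855
gripper_force: 0.0
```

```bash
python3 - <<'E'
from h import *
a=shot('top');b=shot('side');print(a['s']['position'])
A=cv2.resize(a['image'][150:330,160:480,::-1],None,fx=1.25*2,fy=1.25*2,interpolation=cv2.INTER_CUBIC)[:, :400*2]
p=pr(b,[.438,-.31,.06]).astype(int);print(p)
y0,x0=max(p[1]-75,0),max(p[0]-200,0)
B=cv2.resize(b['image'][y0:y0+75+75,x0:x0+800,::-1],None,fx=2,fy=2,interpolation=cv2.INTER_CUBIC)[:150,:800]
B=cv2.resize(b['image'][p[1]-60:p[1]+30,max(0,p[0]-240):p[0]+240,::-1],(800,150))
cv2.imwrite('pics/f.png',np.vstack([A,B]));print(A.shape)
E
```

```text
[ 0.48759457 -0.0005094   0.27158354]
[379 214]
(450, 800, 3)
```

View pics/f.png

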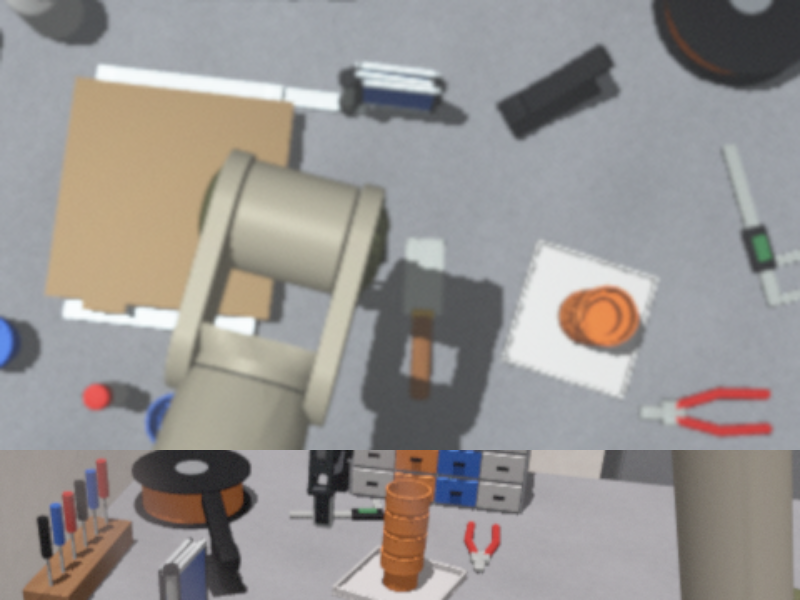

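The final view shows the bed empty and the folded pack at its stop at (395,85). The four cups stand in one straight stack in the tray, (605,318) from the top and (408,535) from the side, and the bystanders have not moved.

```bash
python3 -c "
from rig import env
print(env.close_job())"
```

```text
the job is handed in; nothing more can be done
None
```

I handed the job in at about 50 s with the screen folded and swung to its stop, and all four cups nested in one upright stack in the white tray; no verdict came back.

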